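Park the handpiece and hold the dock cover at its balance point

TASK

Park the handpiece with the two-ball head on the sloped rest, lying centred in both forks with its head at the high end, and let go of it. Then take the two-well dock's hinged cover by its bar, swing it up to its balance point, where it stands straight up over its hinge and would fall neither way, and finish while still gripping the bar and holding it there, so that both wells stay open. Never let the cover swing over to the other side, and leave the other handpiece, the bottle, jar, bowl and canister where they are.

Things in the scene. Friction and masses are not known exactly. Their poses are not given: they have to be found in the camera images.
- wand_center (a point): Centre (half-way up) of the loose cordless handpiece to park, about 130 g: a white rounded bar 130 long, 28 wide, 28 mm high, with a metal head of two 22 mm balls side by side (58 mm over both) at one end and a short metal stub at the other. Axes: x along the bar towards the head, z up as it lies on the table.
- wand_head (a point): Point midway between the two balls of that handpiece's head, 89 mm from the bar's centre along its x.
- spare_center (a point): Centre of the other loose handpiece, a bystander: same bar, but with one blunt round 26 mm metal head instead of two balls. The two may have changed places. Leave it.
- rest: Fixed sloped rest: white foot 150 x 80 x 12 mm, two aluminium forks on posts 90 mm apart along the slope. Origin: centre of its underside; x level, to the high end; z up. The bearing line rises 15 deg to +x, 75 mm above the table midway. Forks 12 mm thick: flat saddle 34 wide, lips 12 high, 54 mm over all; between the forks nothing stands above the foot, fingers can pass there.
- rest_seat (a point): Where the centre of the parked handpiece belongs: 14 mm off the bearing line, midway between the forks (axes as the rest's: not sloped). Friction keeps it on the slope; there is no end stop.
- cover (a joint): Angle of the dock's cover about its hinge, rad: 0 = lying level over one well (the start), pi/2 = straight up, its balance point (its centre of mass lies in the plane of hinge and bar), pi = lying over the other well. It swings almost without friction and falls to the side it leans to. About 0.25 kg.
- cover_bar (a point): Middle of the cover's grip bar: round steel, 14 mm thick, parallel to the hinge, 155 mm from it, carried by end arms with 112 mm free between them. A window 63 mm deep between bar and panel lets fingers straddle the bar from above, cover down or up. Cover down: bar 96 mm above the table, beyond the dock's side. Turns with the cover; fingers may slip round it.
- cover_hinge (a point): Middle of the cover's hinge, 96 mm above the table, fixed to the dock. Axes: x along the hinge line and parallel to the bar, -y towards the bar when the cover is down (joint 0), z up; the bar swings up in the plane of y and z.
- dock: Fixed two-well dock, a white open box 160 (x) x 180 (y) x 82 mm high with a wall under the hinge between the wells and a hinge block at each end, 106 mm high. Origin: centre of the underside; axes as the hinge's. A glass cup stands in each well.
- serum: Bystander: amber bottle, 42 mm across, 120 high. Origin under its centre.
- cream: Bystander: white jar, 60 mm across, 50 high. Origin under its centre.
- bowl: Bystander: steel bowl, 110 mm across, 45 high. Origin under its centre.
- canister: Bystander: clear canister with metal cap, 80 mm across, 160 high. Origin under its centre.
Not all that is in view belongs to the job. What is shaped like the rest but purple or yellow is not meant.

How it is judged:
By the outcome, as a careful person would: the job done as asked, in the order asked, and still so for the second after the job is handed in, while the arm keeps its last pose, push and grip.
It also fails if it takes over 56 s, if anything falls off the work surface, if the arm or the gripper's body presses on something with over 40 N, if the wrist force passes 120 N, or if a joint passes its speed limit or range.

ROBOT

A 6-joint arm with a two-finger parallel gripper is mounted at the origin on the work surface. World frame = base frame: x ahead of the robot, y to its left, z up, the work surface at z = 0. Lengths are in m, angles in rad, forces in N, time in s.
With the tool pointing down it reaches from about 0.35 to 0.975 m from the base axis. Payload 4.9 kg.
Tool frame: the origin (TCP) lies midway between the tips of the shut fingers; the grasp point (between the pads) lies 19 mm behind it (env.tcp_to_grasp is the z of the grasp point in the tool frame, in m); z points along the fingers, y is the direction in which the jaws open and shut (so a half turn about z gives the same grasp; the last joint's range is limited). The gripper opens to 85 mm and grips with 20 to 120 N. Pads are 22 mm wide; open, the fingers measure 114 mm over their backs; the gripper's body (76 mm by 85 mm) begins 54 mm behind the grasp point. The pads swing forward as they close: fully open they stand 13 mm farther back than shut.
Start: joints at [-1.261, 0.053, 1.613, -0, 1.476, -0.119], TCP at [0.26, -0.568, 0.231] pointing down, gripper open.
Joint ranges: [-3.01, 3.01], [-1.01, 2.22], [0.06, 2.58], [-1.02, 4.17], [0.09, 2.62], [-3.14, 3.14]. Speed limits (rad/s): [2.57, 2.57, 3.14, 3.14, 3.14, 3.14].

INTERFACE

Orientations are given as a unit quaternion [w, x, y, z].
In Python, from cell import status, grab_frame, calibration, order, env gives the robot as it stands. The module is installed in compiled form; this text tells all that it offers.
- The arm moves only by the shell command python3 -m pendant 'ROWS' [FORCE]. ROWS is a JSON object of lists of equal length, an entry for each row: "xyz": the shift along the tool's x, y, z in m, a list of three; "angular": the turn, a rotation vector about the tool's x, y, z in degrees, a list of three; "gripper": the closure, from 0 (fully open) to 1 (shut). In form: {"xyz": [[dx, dy, dz], ...], "angular": [[rx, ry, rz], ...], "gripper": [gripper, ...]}. A call has 1 to 12 rows; each row is the pose to reach, as a shift and turn from the pose measured when the call began, along the tool's axes at that moment; what a row does not reach only later rows make up. A row lasts 1/12 s, in which the tool goes at most 41.7 mm and 7.16 degrees, less where a joint would pass 70% of its speed; a pose out of reach is approached as far as the arm can. A call with a gripper value outside its range is refused whole. The fingers move at their own pace and stop on an object; FORCE is the grip in N (left out, the last holds). Time passes only in rows, so rows that repeat a pose let the fingers close. It gives the time, the measured TCP pose, the force and the opening at its end, in the units of the state.
- status.get_state(): the state, without advancing time (a new reading comes with each control period).
- grab_frame(name): name is "scene" or "top" or "wrist"; returns (picture, depth): 480x640x3 uint8, red, green, blue; 480x640 float32, m along the optical axis (not along the pixel's ray), 0 where there is no reading.
- calibration(name): a dict with "fx", "fy", "cx", "cy" (pixels), "D" ([k1, k2, p1, p2, k3] as OpenCV has them; the pictures are not rectified), "rvec" (rotation vector, rad) and "tvec" (3), from world to camera coordinates, as OpenCV has them; the wrist camera has in their place "tool_from_camera" (4x4, takes a point from camera to tool coordinates, whose origin is the TCP and whose axes are the flange's). Camera axes: x right, y down, z forward; pixel columns grow to the right and rows downward; lengths in m; the calibration is good to about 2 mm. A picture is of the moment at which its call begins: read the wrist's pose just before it. calibration takes no time and is no camera call.
- order.job_done(): hands the job in, once; it reports no verdict.
The state is a dict: "t": time; "joint_pos": joint angles; "qd": joint speeds; "joint_torque": joint torques, N m; "tool_pos": TCP position; "orientation": TCP orientation; "force": force on the tool from outside, world axes, zero at the start; "moment": the same for the moment, N m; "opening": finger opening in m.
Only numpy, scipy, OpenCV 4.12 (cv2) and the standard library are available. Lean on these libraries where they do the work, as an engineer would, in place of code of your own. Each camera call takes 0.05 s, during which the arm holds its last target.

## Working session

There is one attempt and no reset: what is moved stays moved. The work goes in short steps, Python scripts to look and compute and a shell command to move; the robot and the scene stay as the last step left them, time stands still between calls to the robot, and variables do not carry over. Pictures are saved under pics/ and viewed, and the job is handed in when it is done.

```bash
mkdir -p pics; ls; cat > h.py <<'E'
import numpy as np, cv2
from cell import status, grab_frame, calibration, order, env
from scipy.spatial.transform import Rotation as R
def save(n,im): cv2.imwrite('pics/'+n,cv2.cvtColor(im,cv2.COLOR_RGB2BGR))
E
python3 - <<'E'
from h import *
s=status.get_state()
print({k:np.round(v,3) for k,v in s.items()}, env.tcp_to_grasp)
for n in ('scene','top'):
    p,d=grab_frame(n); save(n+'0.png',p); np.savez('pics/'+n+'0.npz',p=p,d=d)
    c=calibration(n); Rm=cv2.Rodrigues(np.array(c['rvec'],float))[0]; print(n,c['fx'],c['cx'],c['cy'],c['D'],'pos',-Rm.T@np.array(c['tvec']).ravel()); print(Rm.round(3))
print(calibration('wrist'))
E
```

```text
pics
{'t': np.float64(0.0), 'joint_pos': array([-1.261,  0.053,  1.614,  0.   ,  1.476, -0.119]), 'qd': array([-0.003, -0.001,  0.   , -0.002, -0.002, -0.001]), 'joint_torque': array([ 1.0000e-03, -3.9369e+01, -3.7017e+01,  0.0000e+00,  7.0000e-03,
       -0.0000e+00]), 'tool_pos': array([ 0.26 , -0.568,  0.23 ]), 'orientation': array([-0.001,  0.977,  0.213, -0.   ]), 'force': array([ 0.576,  0.093, -0.006]), 'moment': array([0.006, 0.001, 0.027]), 'opening': np.float64(0.085)} -0.0187
scene 546.866799799698 322.8167650309621 243.62889470852957 [0.03173102 0.         0.         0.         0.        ] pos [ 1.34771389 -0.27255339  1.07406111]
[[ 0.287  0.958  0.007]
 [ 0.73  -0.213 -0.649]
 [-0.62   0.191 -0.761]]
top 492.95672335301686 327.83265230165387 234.36848655264907 [-0.01041929  0.          0.          0.          0.        ] pos [ 0.23941325 -0.0412269   1.49232269]
[[ 0.029 -1.    -0.003]
 [-0.977 -0.027 -0.21 ]
 [ 0.21   0.009 -0.978]]
{'fx': 384.4908364964348, 'fy': 384.4908364964348, 'cx': 326.27202765261626, 'cy': 241.51334785009124, 'D': array([-0.02252631,  0.        ,  0.        ,  0.        ,  0.        ]), 'tool_from_camera': array([[-4.47500483e-04, -9.49827975e-01, -3.12772469e-01,
         8.01233543e-02],
       [ 9.99999693e-01, -2.23662080e-04, -7.51536237e-04,
        -6.76635946e-04],
       [ 6.43874801e-04, -3.12772710e-01,  9.49827783e-01,
        -1.43746684e-01],
       [ 0.00000000e+00,  0.00000000e+00,  0.00000000e+00,
         1.00000000e+00]])}
```

View pics/scene0.png

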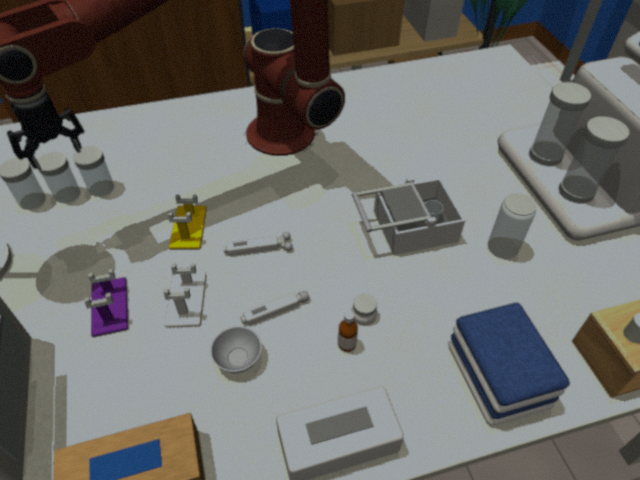

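View pics/top0.png

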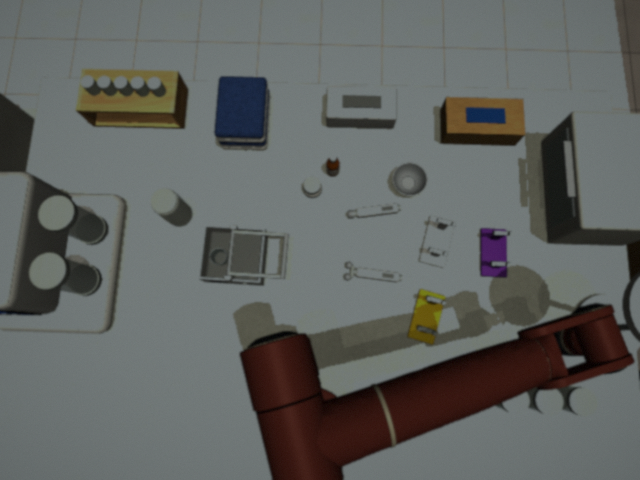

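```bash
python3 - <<'E'
from h import *
t=np.load('pics/top0.npz')['p']; s=np.load('pics/scene0.npz')['p']
a=cv2.resize(t[190:300,330:470],None,fx=5,fy=5,interpolation=cv2.INTER_CUBIC); save('ct.png',a)
a=cv2.resize(t[215:295,190:300],None,fx=6,fy=6,interpolation=cv2.INTER_CUBIC); save('cd.png',a)
a=cv2.resize(s[220:340,150:320],None,fx=4.5,fy=4.5,interpolation=cv2.INTER_CUBIC); save('cs.png',a)
E
```

```text
(no output)
```

View pics/ct.png

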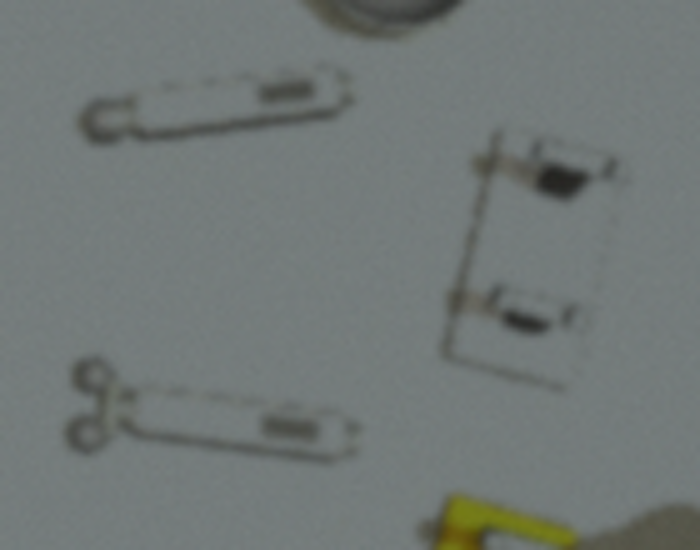

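View pics/cd.png

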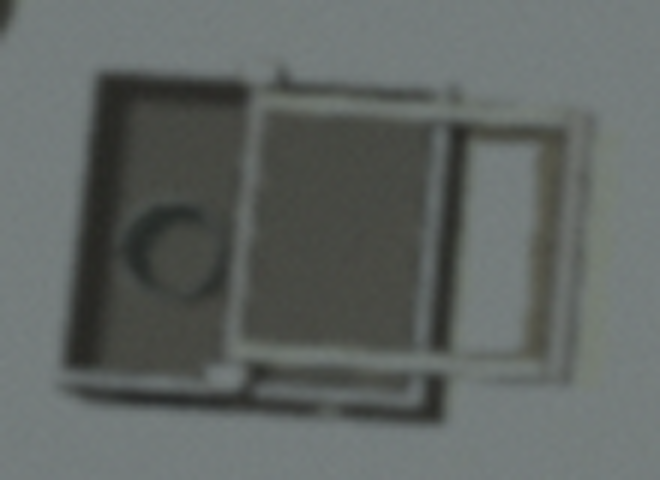

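View pics/cs.png

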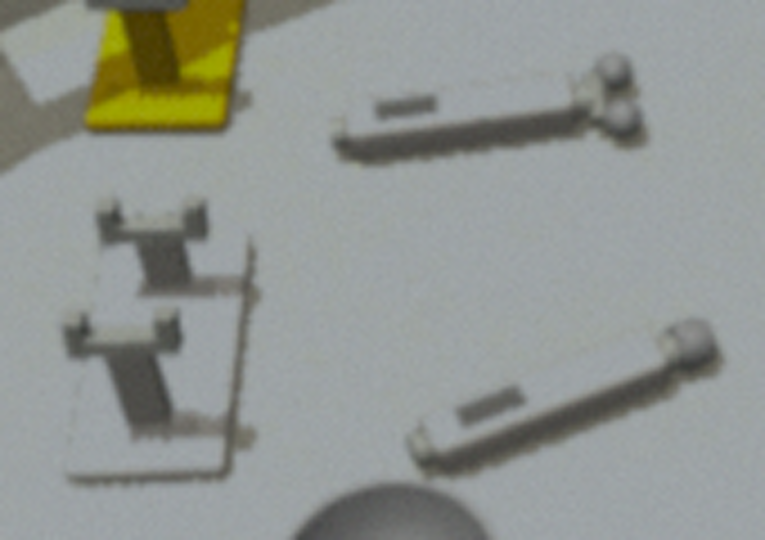

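```bash
cat >> h.py <<'E'
def cam(n):
    c=calibration(n); K=np.array([[c['fx'],0,c['cx']],[0,c['fy'],c['cy']],[0,0,1.]])
    if n=='wrist':
        s=status.get_state(); q=s['orientation']; T=np.eye(4); T[:3,:3]=R.from_quat([q[1],q[2],q[3],q[0]]).as_matrix(); T[:3,3]=s['tool_pos']
        T=T@c['tool_from_camera']
    else:
        Rm=cv2.Rodrigues(np.array(c['rvec'],float))[0]; T=np.eye(4); T[:3,:3]=Rm.T; T[:3,3]=-Rm.T@np.array(c['tvec'],float).ravel()
    return K,np.array(c['D'],float),T
def rays(C,uv):
    K,D,T=C; uv=np.asarray(uv,float).reshape(-1,1,2)
    x=cv2.undistortPoints(uv,K,D).reshape(-1,2); return np.c_[x,np.ones(len(x))]@T[:3,:3].T, T[:3,3]
def plane(C,uv,z):
    r,o=rays(C,uv); return o+r*((z-o[2])/r[:,2])[:,None]
def cloud(C,d):
    v,u=np.mgrid[:480,:640]; r,o=rays(C,np.c_[u.ravel(),v.ravel()]); P=o+r*d.reshape(-1,1); P[d.ravel()==0]=np.nan; return P.reshape(480,640,3)
def proj(C,P):
    K,D,T=C; Ti=np.linalg.inv(T); return cv2.projectPoints(np.asarray(P,float).reshape(-1,3),cv2.Rodrigues(Ti[:3,:3])[0],Ti[:3,3],K,D)[0].reshape(-1,2)
E
python3 - <<'E'
from h import *
for n,boxes in (('top',dict(wand=(340,258,410,290),spare=(340,198,408,222),rest=(415,212,460,270),dock=(195,220,295,290))),('scene',dict(wand=(220,228,295,258),rest=(160,255,215,330)))):
    f=np.load(f'pics/{n}0.npz'); C=cam(n); P=cloud(C,f['d'])
    tb=P[300:330,330:400] if n=='top' else P[280:300,220:240]
    print(n,'table z',np.nanmedian(tb[...,2]),np.nanstd(tb[...,2]))
    for k,(a,b,c,e) in boxes.items():
        Q=P[b:e,a:c]; m=Q[...,2]>0.012; q=Q[m]
        print(k,m.sum(),np.percentile(q[:,2],[5,50,95]).round(3),q[:,:2].mean(0).round(3))
        if k in('wand','spare'):
            q=Q[(Q[...,2]>.02)&(Q[...,2]<.05)]; mu=q.mean(0); w,V=np.linalg.eigh(np.cov(q[:,:2].T)); ax=V[:,1]; t=(q-mu)[:,:2]@ax; print(' mu',mu.round(4),'ax',ax.round(3),np.degrees(np.arctan2(ax[1],ax[0])).round(2),'ext',t.min().round(4),t.max().round(4), ((q-mu)[:,:2]@V[:,0]).min().round(3))
        if k=='rest' :
            for lo,hi in((.05,.2),(.06,.2),(.07,.2)):
                q=Q[(Q[...,2]>lo)&(Q[...,2]<hi)]; print(lo,len(q)); print(q[np.argsort(q[:,0])][::max(1,len(q)//25)].round(3).tolist())
C=cam('top')
uv=np.array([[348.4,265.2],[347,276.8]]); print('balls',plane(C,uv,.014).round(4))
E
```

```text
top table z 3.243237355587958e-05 0.0033013549307430575
wand 553 [0.017 0.026 0.032] [ 0.437 -0.16 ]
 mu [ 0.4372 -0.1658  0.0266] ax [0.102 0.995] 84.16 ext -0.0852 0.0856 -0.027
spare 479 [0.018 0.026 0.032] [ 0.633 -0.166]
 mu [ 0.6335 -0.1666  0.0267] ax [-0.16   0.987] 99.19 ext -0.0824 0.0843 -0.015
rest 711 [0.012 0.016 0.091] [ 0.543 -0.357]
0.05 194
[[0.491, -0.37, 0.076], [0.496, -0.358, 0.066], [0.498, -0.356, 0.051], [0.499, -0.351, 0.061], [0.501, -0.343, 0.053], [0.502, -0.327, 0.076], [0.502, -0.348, 0.06], [0.505, -0.339, 0.063], [0.505, -0.362, 0.063], [0.507, -0.324, 0.063], [0.508, -0.345, 0.062], [0.51, -0.344, 0.065], [0.515, -0.325, 0.056], [0.579, -0.387, 0.088], [0.581, -0.378, 0.052], [0.582, -0.385, 0.087], [0.582, -0.391, 0.098], [0.583, -0.369, 0.079], [0.585, -0.364, 0.059], [0.585, -0.388, 0.098], [0.586, -0.363, 0.08], [0.587, -0.367, 0.088], [0.588, -0.346, 0.105], [0.59, -0.384, 0.079], [0.59, -0.359, 0.086], [0.592, -0.347, 0.101], [0.594, -0.365, 0.086], [0.596, -0.364, 0.09]]
0.06 175
[[0.491, -0.37, 0.076], [0.496, -0.358, 0.066], [0.498, -0.372, 
[... 2760 characters left out ...]
6, -0.362, 0.078], [0.602, -0.357, 0.079]]
0.07 275
[[0.493, -0.372, 0.073], [0.5, -0.373, 0.07], [0.506, -0.37, 0.079], [0.51, -0.328, 0.073], [0.517, -0.333, 0.076], [0.58, -0.394, 0.097], [0.583, -0.38, 0.086], [0.585, -0.376, 0.083], [0.587, -0.385, 0.085], [0.588, -0.361, 0.084], [0.589, -0.353, 0.097], [0.59, -0.399, 0.08], [0.591, -0.387, 0.087], [0.592, -0.389, 0.086], [0.593, -0.379, 0.083], [0.594, -0.383, 0.089], [0.595, -0.377, 0.073], [0.595, -0.373, 0.084], [0.596, -0.378, 0.08], [0.597, -0.357, 0.091], [0.598, -0.369, 0.082], [0.599, -0.359, 0.083], [0.599, -0.351, 0.103], [0.6, -0.357, 0.08], [0.601, -0.351, 0.091]]
balls [[ 0.4629 -0.0921  0.014 ]
 [ 0.4275 -0.0886  0.014 ]]
```

Candidates in the top view: the handpiece at (373,273) has two balls at (348,265) and (347,277), so it is the one to park. The one at (375,210) has a single blunt head, so it is the spare. The rests are white at (436,241), which is meant, and purple (494,251) and yellow (427,317), which are decoys. The enlarged crops confirm this. The white rest's high fork is the one at larger world x.

```bash
cat >> h.py <<'E'
def Rt(psi,pitch=0):
    # tool down, x at psi; then nose-up pitch of tool x (deg)
    p=np.radians(psi); x=np.array([np.cos(p),np.sin(p),0]); y=np.array([np.sin(p),-np.cos(p),0]); b=np.radians(pitch)
    X=x*np.cos(b)+np.array([0,0,np.sin(b)]); return np.c_[X,y,np.cross(X,y)]
def rel(pos,psi,pitch=0):
    s=status.get_state(); q=s['orientation']; A=R.from_quat([q[1],q[2],q[3],q[0]]).as_matrix()
    print('t',round(s['t'],2),'pos',np.round(s['tool_pos'],4),'psi',np.degrees(np.arctan2(A[1,0],A[0,0])).round(2),'pitch',np.degrees(np.arcsin(A[2,0])).round(2),'F',np.round(s['force'],1),'open',round(float(s['opening']),4))
    print('xyz',(A.T@(np.array(pos)-s['tool_pos'])).round(4),'ang',np.degrees(R.from_matrix(A.T@Rt(psi,pitch)).as_rotvec()).round(2))
E
python3 -c "
from h import *
rel([.437,-.175,.2],84)"
```

```text
t 0.1 pos [ 0.2597 -0.5679  0.2301] psi 24.57 pitch 0.01 F [ 0.4  0.1 -1.2] open 0.0853
xyz [ 0.3246 -0.2835  0.0308] ang [ -0.09  -0.07 -59.43]
```

```bash
python3 -m pendant '{"xyz":[[0.027,-0.0236,0.0025],[0.054,-0.047,0.005],[0.081,-0.071,0.0075],[0.108,-0.0945,0.01],[0.135,-0.118,0.0125],[0.162,-0.142,0.015],[0.189,-0.165,0.0175],[0.216,-0.189,0.02],[0.243,-0.2126,0.0225],[0.2705,-0.236,0.025],[0.2975,-0.26,0.028],[0.3246,-0.2835,0.0308]],"angular":[[0,0,-5],[0,0,-10],[0,0,-15],[0,0,-20],[0,0,-25],[0,0,-30],[0,0,-35],[0,0,-40],[0,0,-45],[0,0,-50],[0,0,-55],[0,0,-59.4]],"gripper":[0,0,0,0,0,0,0,0,0,0,0,0]}' 30
python3 - <<'E'
from h import *
rel([.437,-.175,.2],84)
C=cam('wrist'); p,d=grab_frame('wrist'); save('w1.png',p); np.savez('pics/w1.npz',p=p,d=d,T=C[2])
rel([.437,-.175,.2],84)
E
```

```text
t: 1.1
tool_pos: [0.4371, -0.1731, 0.1995]
orientation: [-0.001, 0.742, 0.67, 0.0]
force: [0.1, -0.9, 0.6]
opening: 0.0857
t 1.1 pos [ 0.4371 -0.1731  0.1995] psi 84.19 pitch 0.11 F [ 0.1 -0.9  0.6] open 0.0857
xyz [-0.0019  0.0001 -0.0005] ang [-0.06 -0.11  0.19]
t 1.15 pos [ 0.4387 -0.168   0.1987] psi 84.63 pitch 0.41 F [ 0.8  3.1 -0.7] open 0.0854
xyz [-0.0071 -0.001  -0.0013] ang [-0.04 -0.41  0.63]
```

View pics/w1.png

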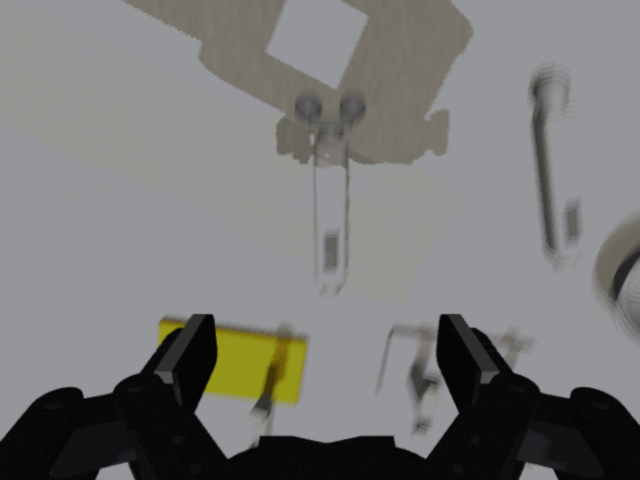

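```bash

python3 - <<'E'
from h import *
for i in range(4): grab_frame('wrist') if i<3 else None
C=cam('wrist'); p,d=grab_frame('wrist'); save('w2.png',p); np.savez('pics/w2.npz',p=p,d=d,T=C[2])
rel([.437,-.175,.2],84)
P=cloud(C,d); z=P[...,2]
print('table',np.nanmedian(z[200:300,100:250]))
Q=P[80:300,285:375]; m=(Q[...,2]>.012)&(Q[...,2]<.05); q=Q[m]; mu=q.mean(0); w,V=np.linalg.eigh(np.cov(q[:,:2].T)); print(mu,V[:,1],np.degrees(np.arctan2(V[1,1],V[0,1])))
g=cv2.cvtColor(p,cv2.COLOR_RGB2GRAY); save('w2c.png',cv2.resize(p[80:310,270:390],None,fx=3.2,fy=2.6*1,interpolation=cv2.INTER_CUBIC))
E
```

```text
t 1.35 pos [ 0.4368 -0.1752  0.1997] psi 83.96 pitch 0.08 F [ 0.  -0.5  0.2] open 0.0854
xyz [ 0.0002  0.0002 -0.0003] ang [-0.08 -0.08 -0.04]
table 0.0012473909766316238
[ 0.44078706 -0.15316766  0.02644009] [0.10460671 0.99451367] 83.99549196452148
```

View pics/w2.png

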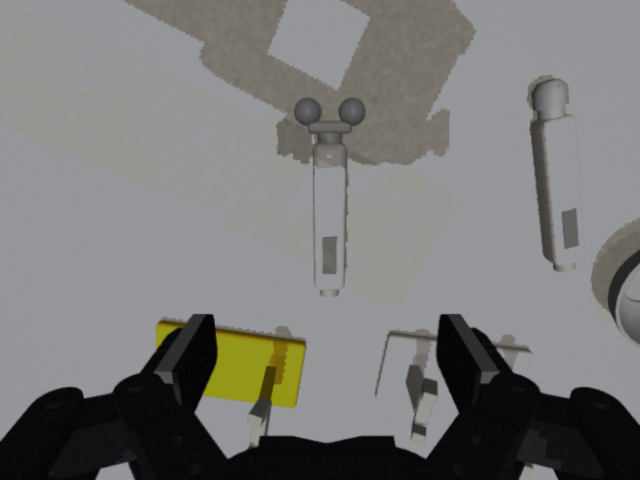

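View pics/w2c.png

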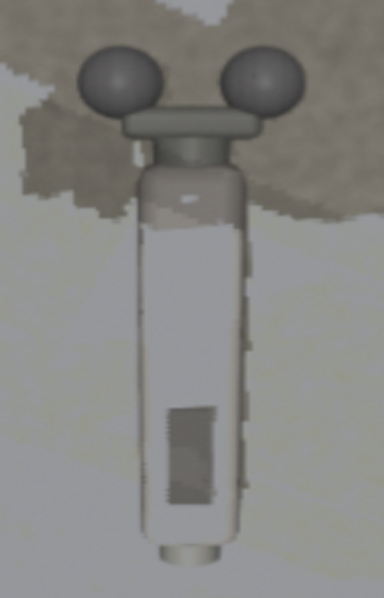

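```bash

python3 - <<'E'
from h import *
f=np.load('pics/w2.npz'); K,D,_=cam('wrist'); C=(K,D,f['T'])
b=plane(C,[[307.5,111.2],[352.2,111.2]],.014); h=b.mean(0); print('balls',b.round(4),np.linalg.norm(b[0]-b[1]),h.round(4))
ax=np.array([np.cos(np.radians(84)),np.sin(np.radians(84)),0]); print('c from balls',(h-.089*ax).round(4))
e=plane(C,[[330.1,143.5],[329.7,288.8]],.026); print('bar ends',e.round(4),np.linalg.norm(e[0]-e[1]),e.mean(0).round(4)); v=e[0]-e[1]; print(np.degrees(np.arctan2(v[1],v[0])), np.degrees(np.arctan2(*(b[1]-b[0])[[1,0]])))
P=cloud(C,f['d']); Q=P[130:295,285:375].reshape(-1,3); q=Q[(Q[:,2]>.022)&(Q[:,2]<.04)]; t=(q-h)[:,:2]@ax[:2]; q=q[t<-.02]; t=t[t<-.02]
mu=q[:,:2].mean(0); w,V=np.linalg.eigh(np.cov(q[:,:2].T));print(mu,np.degrees(np.arctan2(V[1,1],V[0,1])),t.min(),t.max(), 'lat',np.percentile((q[:,:2]-mu)@V[:,0],[1,99]), 'z',np.median(q[:,2]))
E
```

```text
balls [[ 0.4295 -0.0887  0.014 ]
 [ 0.4657 -0.0924  0.014 ]] 0.0363563699696215 [ 0.4476 -0.0905  0.014 ]
c from balls [ 0.4383 -0.1791  0.014 ]
bar ends [[ 0.4452 -0.1152  0.026 ]
 [ 0.432  -0.2424  0.026 ]] 0.1277940087077605 [ 0.4386 -0.1788  0.026 ]
84.05052847209198 -5.9566577028843195
[ 0.43862746 -0.17368339] 83.97483642973663 -0.15962069512059265 -0.020537976002915705 lat [-0.0136509   0.01358799] z 0.028721283833788358
```

```bash
python3 -c "
from h import *
rel([.547,-.37,.23],84)"
```

```text
t 1.35 pos [ 0.4368 -0.1752  0.1997] psi 83.96 pitch 0.08 F [ 0.  -0.5  0.2] open 0.0854
xyz [-0.1821  0.1301 -0.0307] ang [-0.08 -0.08 -0.04]
```

```bash
python3 -m pendant '{"xyz":[[-0.025,0.018,-0.004],[-0.051,0.037,-0.009],[-0.078,0.056,-0.013],[-0.104,0.074,-0.017],[-0.130,0.093,-0.022],[-0.156,0.111,-0.026],[-0.172,0.123,-0.029],[-0.182,0.130,-0.031],[-0.182,0.130,-0.031],[-0.182,0.130,-0.031],[-0.182,0.130,-0.031],[-0.182,0.130,-0.031]],"angular":[[0,0,0],[0,0,0],[0,0,0],[0,0,0],[0,0,0],[0,0,0],[0,0,0],[0,0,0],[0,0,0],[0,0,0],[0,0,0],[0,0,0]],"gripper":[0,0,0,0,0,0,0,0,0,0,0,0]}'
python3 - <<'E'
from h import *
rel([.547,-.37,.23],84)
C=cam('wrist'); p,d=grab_frame('wrist'); save('w3.png',p); np.savez('pics/w3.npz',p=p,d=d,T=C[2])
E
```

```text
t: 2.35
tool_pos: [0.5462, -0.3696, 0.23]
orientation: [-0.001, 0.744, 0.669, 0.0]
force: [0.1, -0.3, 0.3]
opening: 0.0851
t 2.35 pos [ 0.5462 -0.3696  0.23  ] psi 83.92 pitch 0.11 F [ 0.1 -0.3  0.3] open 0.0851
xyz [-0.0003  0.0009  0.    ] ang [-0.11 -0.11 -0.08]
```

View pics/w3.png

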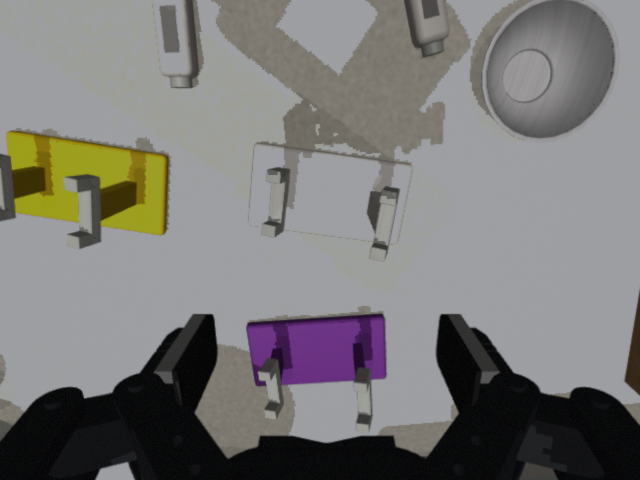

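```bash

python3 - <<'E'
from h import *
f=np.load('pics/w3.npz'); K,D,_=cam('wrist'); C=(K,D,f['T']); p=f['p']
save('w3c.png',cv2.resize(p[130:270,235:425],None,fx=4,fy=4,interpolation=cv2.INTER_CUBIC))
q=plane(C,[[255,143],[412,160],[402,243],[250,226]],.012); print(q.round(4),q.mean(0).round(4),[np.linalg.norm(q[i]-q[(i+1)%4]).round(4) for i in range(4)])
for i,j in((0,1),(3,2)): v=q[j]-q[i]; print(np.degrees(np.arctan2(v[1],v[0])))
P=cloud(C,f['d'])
for n,(a,b,c,e) in dict(low=(255,160,295,245),high=(365,180,405,265)).items():
    Q=P[b:e,a:c].reshape(-1,3); Q=Q[Q[:,2]>.055]; print(n,len(Q),Q.mean(0).round(4),np.percentile(Q[:,2],[5,25,50,75,95]).round(4), Q.min(0).round(4),Q.max(0).round(4))
E
```

```text
[[ 0.4862 -0.3057  0.012 ]
 [ 0.6285 -0.3362  0.012 ]
 [ 0.6155 -0.4164  0.012 ]
 [ 0.4685 -0.3832  0.012 ]] [ 0.5497 -0.3604  0.012 ] [np.float64(0.1456), np.float64(0.0812), np.float64(0.1507), np.float64(0.0795)]
-12.12668383533111
-12.722313711994513
low 1309 [ 0.5068 -0.3505  0.068 ] [0.0595 0.0638 0.0655 0.0748 0.0772] [ 0.491  -0.3788  0.0555] [ 0.5192 -0.3232  0.0792]
high 1388 [ 0.5891 -0.3709  0.0894] [0.0677 0.0868 0.0885 0.0982 0.1003] [ 0.5755 -0.3986  0.055 ] [ 0.6034 -0.3441  0.1024]
```

View pics/w3c.png

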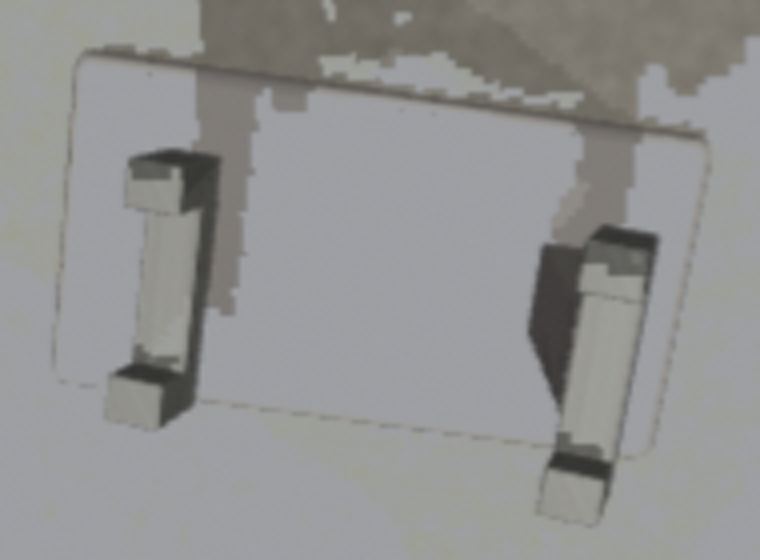

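```bash

python3 - <<'E'
from h import *
f=np.load('pics/w3.npz'); K,D,_=cam('wrist'); C=(K,D,f['T'])
o=np.array([235,130]); 
lo=plane(C,np.array([[154,189],[135,400]])/4+o,.075); hi=plane(C,np.array([[615,270],[573,494]])/4+o,.0983)
print(lo.round(4),np.linalg.norm(lo[0]-lo[1]),hi.round(4),np.linalg.norm(hi[0]-hi[1]))
l,h=lo.mean(0),hi.mean(0); v=h-l; print('mid',((l+h)/2).round(4),'ang',np.degrees(np.arctan2(v[1],v[0])),'len',np.hypot(*v[:2]))
P=cloud(C,f['d'])
u=np.array([np.cos(np.radians(-12.4)),np.sin(np.radians(-12.4))]); n=np.array([-u[1],u[0]])
for nm,(a,b,c,e) in dict(low=(255,160,295,245),high=(365,180,405,265)).items():
    Q=P[b:e,a:c].reshape(-1,3); Q=Q[Q[:,2]>(.056 if nm=='low' else .079)]
    for k,w in (('along',u),('lat',n)):
        t=Q[:,:2]@w; print(nm,k,np.percentile(t,[.5,2,98,99.5]).round(4), 'mid',((np.percentile(t,1)+np.percentile(t,99))/2).round(4))
c=np.array([.5497,-.3604]); print('foot',c@u,c@n)
E
```

```text
[[ 0.5082 -0.33    0.075 ]
 [ 0.4981 -0.3718  0.075 ]] 0.043052702606849506 [[ 0.593  -0.3503  0.0983]
 [ 0.5826 -0.3927  0.0983]] 0.043666943048647704
mid [ 0.5455 -0.3612  0.0866] ang -13.646179129600814 len 0.08713799564577879
low along [0.5608 0.5617 0.5772 0.5776] mid 0.5693
low lat [-0.2607 -0.2598 -0.2073 -0.2072] mid -0.2338
high along [0.6473 0.6482 0.663  0.664 ] mid 0.6556
high lat [-0.2631 -0.262  -0.2096 -0.2095] mid -0.236
foot 0.6142673633113017 -0.2339526797678995
```

```bash
python3 -c "
from h import *
rel([.4385,-.179,.05],84)"
```

```text
t 2.4 pos [ 0.5463 -0.3694  0.2301] psi 83.95 pitch 0.1 F [-0.1  0.5  0.5] open 0.0849
xyz [ 0.1777 -0.127   0.1807] ang [-0.1  -0.1  -0.05]
```

```bash
python3 -m pendant '{"xyz":[[0.029,-0.021,0],[0.058,-0.042,0],[0.087,-0.062,0],[0.116,-0.083,0],[0.145,-0.104,0.015],[0.170,-0.121,0.040],[0.178,-0.127,0.070],[0.178,-0.127,0.105],[0.178,-0.127,0.140],[0.178,-0.127,0.170],[0.178,-0.127,0.181],[0.178,-0.127,0.181]],"angular":[[0,0,0],[0,0,0],[0,0,0],[0,0,0],[0,0,0],[0,0,0],[0,0,0],[0,0,0],[0,0,0],[0,0,0],[0,0,0],[0,0,0]],"gripper":[0,0,0,0,0,0,0,0,0,0,0,0]}' 30
python3 -c "
from h import *
rel([.4385,-.179,.0055],84)"
```

```text
t: 3.4
tool_pos: [0.4359, -0.1769, 0.0465]
orientation: [-0.004, 0.743, 0.669, -0.001]
force: [0.3, -0.1, 0.9]
opening: 0.0852
t 3.4 pos [ 0.4359 -0.1769  0.0465] psi 83.97 pitch 0.26 F [ 0.3 -0.1  0.9] open 0.0852
xyz [-0.002   0.0032  0.041 ] ang [-0.45 -0.26 -0.03]
```

```bash
python3 -m pendant '{"xyz":[[-0.001,0.001,0.01],[-0.002,0.002,0.02],[-0.002,0.003,0.03],[-0.002,0.003,0.038],[-0.002,0.003,0.040],[-0.002,0.003,0.040],[-0.002,0.003,0.040]],"angular":[[0,0,0],[0,0,0],[-0.3,-0.2,0],[-0.4,-0.3,0],[-0.4,-0.3,0],[-0.4,-0.3,0],[-0.4,-0.3,0]],"gripper":[0,0,0,0,0,0,0]}' 30
python3 -c "
from h import *
rel([.4385,-.179,.0055],84)"
```

```text
t: 3.98
tool_pos: [0.4388, -0.1793, 0.007]
orientation: [0.0, 0.743, 0.669, -0.0]
force: [0.2, -0.1, 0.8]
opening: 0.0855
t 3.98 pos [ 0.4388 -0.1793  0.007 ] psi 83.97 pitch -0.06 F [ 0.2 -0.1  0.8] open 0.0855
xyz [ 0.0002 -0.0003  0.0015] ang [-0.01  0.06 -0.03]
```

```bash
python3 -m pendant '{"xyz":[[0,0,0.003],[0,0,0.003],[0,0,0.003],[0,0,0.003],[0,0,0.003],[0,0,0.003],[0,0,0.003],[0,0,0.003],[0,0,0.003],[0,0,0.003],[0,0,0.003],[0,0,0.003]],"angular":[[0,0,0],[0,0,0],[0,0,0],[0,0,0],[0,0,0],[0,0,0],[0,0,0],[0,0,0],[0,0,0],[0,0,0],[0,0,0],[0,0,0]],"gripper":[0,0.8,0.8,0.8,0.8,0.8,0.8,0.8,0.8,0.8,0.8,0.8]}' 40
python3 -c "
from h import *
rel([.4385,-.179,.12],84)"
```

```text
t: 4.98
tool_pos: [0.4391, -0.1794, 0.0043]
orientation: [0.001, 0.743, 0.669, -0.0]
force: [-0.0, -0.5, 2.3]
opening: 0.0269
t 4.98 pos [ 0.4391 -0.1794  0.0043] psi 83.97 pitch -0.07 F [-0.  -0.5  2.3] open 0.0269
xyz [ 0.0002 -0.0006 -0.1157] ang [ 0.02  0.07 -0.03]
```

```bash
python3 -m pendant '{"xyz":[[0,0,-0.008],[0,0,-0.025],[0,0,-0.050],[0,0,-0.08],[0,0,-0.11],[0,0,-0.14],[0,0,-0.17],[0,0,-0.19],[0,0,-0.20],[0,0,-0.20],[0,0,-0.20]],"angular":[[0,0,0],[0,0,0],[0,0,0],[0,0,0],[0,0,0],[0,0,0],[0,0,0],[0,0,0],[0,0,0],[0,0,0],[0,0,0]],"gripper":[0.8,0.8,0.8,0.8,0.8,0.8,0.8,0.8,0.8,0.8,0.8]}' 40
cat >> h.py <<'E'
SEAT=np.array([.5455,-.3602,.0885]); OFF=np.array([.0004,0,-.0097]); PSI=-13.5
def place(up=0,psi=PSI):
    A=Rt(psi,15); return SEAT-A@OFF-up*A[:,2]
E
python3 - <<'E'
from h import *
rel(place(.08),PSI,15)
C=cam('wrist'); p,d=grab_frame('wrist'); save('w4.png',p); np.savez('pics/w4.npz',p=p,d=d,T=C[2])
E
```

```text
t: 5.9
tool_pos: [0.4386, -0.1789, 0.2035]
orientation: [0.0, 0.743, 0.669, -0.0]
force: [1.1, 0.4, -2.2]
opening: 0.0271
t 5.9 pos [ 0.4386 -0.1789  0.2035] psi 83.97 pitch -0.05 F [ 1.1  0.4 -2.2] open 0.0271
xyz [-0.1666  0.1069  0.0473] ang [-12.73  11.25  96.86]
```

View pics/w4.png

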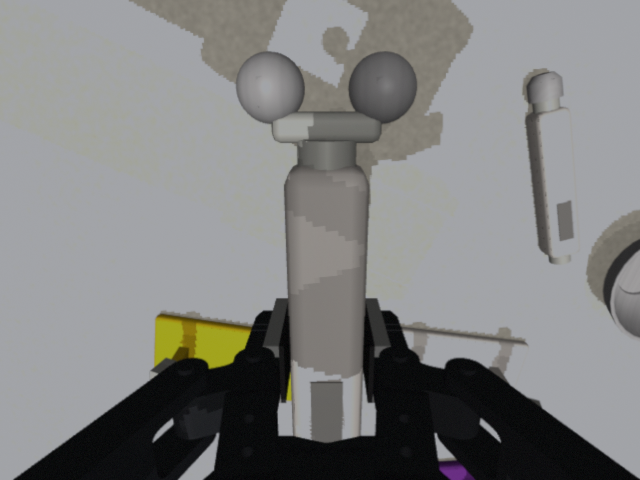

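```bash
python3 - <<'E'
from h import *
f=np.load('pics/w4.npz'); K,D,_=cam('wrist'); c=calibration('wrist'); C=(K,D,np.array(c['tool_from_camera']))
for p in ([.0894,.018,-.0097],[.0894,-.018,-.0097]): print(proj(C,p))
E
python3 -m pendant '{"xyz":[[-0.010,0.006,0],[-0.022,0.014,0],[-0.036,0.023,0],[-0.050,0.032,0],[-0.064,0.041,0],[-0.078,0.050,0],[-0.092,0.059,0],[-0.106,0.068,0],[-0.120,0.077,0],[-0.134,0.086,0],[-0.148,0.095,0],[-0.158,0.102,0]],"angular":[[-0.88,0.78,6.7],[-1.77,1.56,13.4],[-2.65,2.34,20.2],[-3.53,3.12,26.9],[-4.42,3.9,33.6],[-5.3,4.69,40.3],[-6.19,5.47,47.1],[-7.07,6.25,53.8],[-7.96,7.03,60.5],[-8.84,7.81,67.2],[-9.72,8.59,74],[-10.6,9.37,80.7]],"gripper":[0.8,0.8,0.8,0.8,0.8,0.8,0.8,0.8,0.8,0.8,0.8,0.8]}' 40
python3 -c "
from h import *
rel(place(.08),PSI,15)"
```

```text
[[383.05782748  87.69060013]]
[[272.46786718  87.74167316]]
t: 6.95
tool_pos: [0.5221, -0.3467, 0.1984]
orientation: [0.011, 0.994, 0.022, 0.11]
force: [0.5, -0.9, -1.1]
opening: 0.0271
t 6.95 pos [ 0.5221 -0.3467  0.1984] psi 2.67 pitch 12.56 F [ 0.5 -0.9 -1.1] open 0.0271
xyz [-0.0044  0.0083  0.0424] ang [-2.3   2.21 15.74]
```

```bash
python3 -m pendant '{"xyz":[[-0.001,0.002,0.008],[-0.002,0.004,0.016],[-0.003,0.006,0.026],[-0.004,0.008,0.036],[-0.0044,0.0083,0.0424],[-0.0044,0.0083,0.0424],[-0.0044,0.0083,0.0424],[-0.0044,0.0083,0.0424]],"angular":[[-0.6,0.55,4],[-1.15,1.1,8],[-1.7,1.65,12],[-2.3,2.2,15.7],[-2.3,2.2,15.7],[-2.3,2.2,15.7],[-2.3,2.2,15.7],[-2.3,2.2,15.7]],"gripper":[0.8,0.8,0.8,0.8,0.8,0.8,0.8,0.8]}' 40
python3 - <<'E'
from h import *
rel(place(.0),PSI,15)
C=cam('wrist'); p,d=grab_frame('wrist'); save('w5.png',p); np.savez('pics/w5.npz',p=p,d=d,T=C[2])
p,d=grab_frame('scene'); save('s5.png',cv2.resize(p[180:360,130:290],None,fx=3.5,fy=3.3))
E
```

```text
t: 7.62
tool_pos: [0.5274, -0.3559, 0.1562]
orientation: [0.015, 0.985, -0.116, 0.129]
force: [0.2, 0.3, -0.4]
opening: 0.0274
t 7.62 pos [ 0.5274 -0.3559  0.1562] psi -13.41 pitch 14.97 F [ 0.2  0.3 -0.4] open 0.0274
xyz [ 0.0001 -0.      0.0799] ang [-0.02  0.03  0.08]
```

View pics/w5.png

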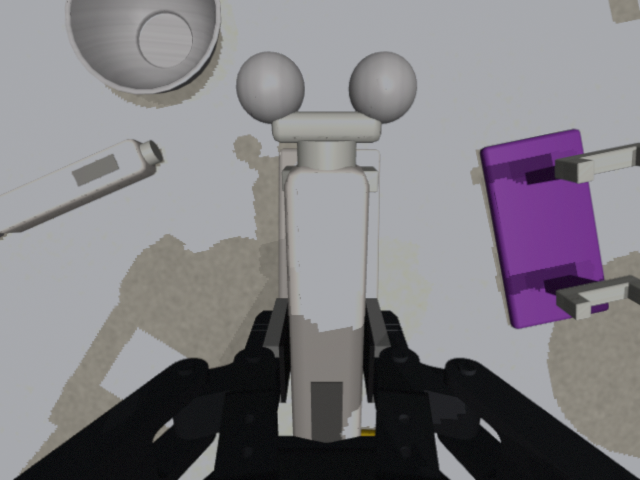

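View pics/s5.png

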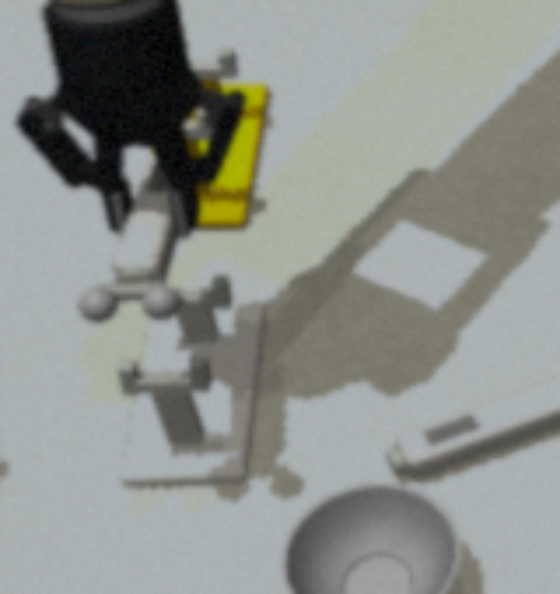

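```bash
python3 -m pendant '{"xyz":[[0,0,0.008],[0,0,0.018],[0,0,0.028],[0,0,0.038],[0,0,0.048],[0,0,0.056],[0,0,0.062],[0,0,0.067],[0,0,0.071],[0,0,0.074],[0,0,0.076],[0,0,0.076]],"angular":[[0,0,0],[0,0,0],[0,0,0],[0,0,0],[0,0,0],[0,0,0],[0,0,0],[0,0,0],[0,0,0],[0,0,0],[0,0,0],[0,0,0]],"gripper":[0.8,0.8,0.8,0.8,0.8,0.8,0.8,0.8,0.8,0.8,0.8,0.8]}' 40
python3 - <<'E'
from h import *
rel(place(.0),PSI,15)
C=cam('wrist'); p,d=grab_frame('wrist'); save('w6.png',p)
p,d=grab_frame('scene'); save('s6.png',cv2.resize(p[210:340,140:260],None,fx=5,fy=4.5,interpolation=cv2.INTER_CUBIC))
E
```

```text
t: 8.72
tool_pos: [0.5469, -0.3608, 0.0835]
orientation: [0.016, 0.985, -0.116, 0.13]
force: [-0.3, 0.5, -1.4]
opening: 0.0271
t 8.72 pos [ 0.5469 -0.3608  0.0835] psi -13.42 pitch 15.04 F [-0.3  0.5 -1.4] open 0.0271
xyz [-0.0005 -0.0002  0.0045] ang [ 0.02 -0.04  0.08]
```

View pics/w6.png

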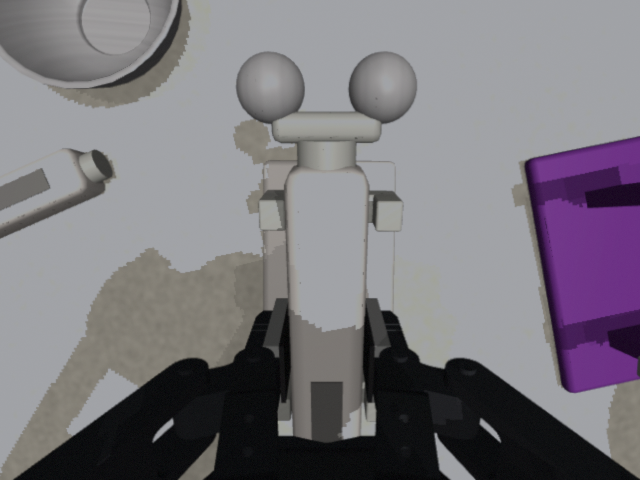

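View pics/s6.png

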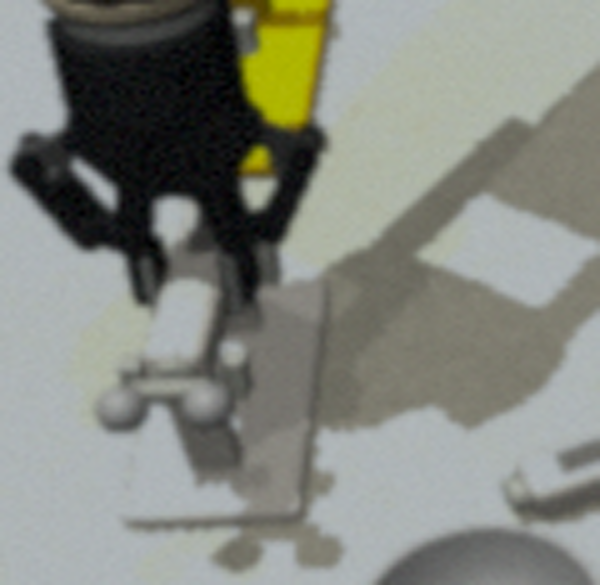

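```bash
python3 - <<'E'
from h import *
K,D,_=cam('wrist'); c=calibration('wrist'); C=(K,D,np.array(c['tool_from_camera']))
for y in(-.027,.027):
  for x in(.0394,.0514): print(y,x,proj(C,[x,y,-.003]).round(1))
p=cv2.imread('pics/w6.png'); cv2.imwrite('pics/w6c.png',cv2.resize(p[150:300,240:420],None,fx=4,fy=4,interpolation=cv2.INTER_CUBIC))
E
```

```text
-0.027 0.0394 [[256.8 227.1]]
-0.027 0.0514 [[255.  196.1]]
0.027 0.0394 [[398.5 227.1]]
0.027 0.0514 [[400.4 196. ]]
```

View pics/w6c.png

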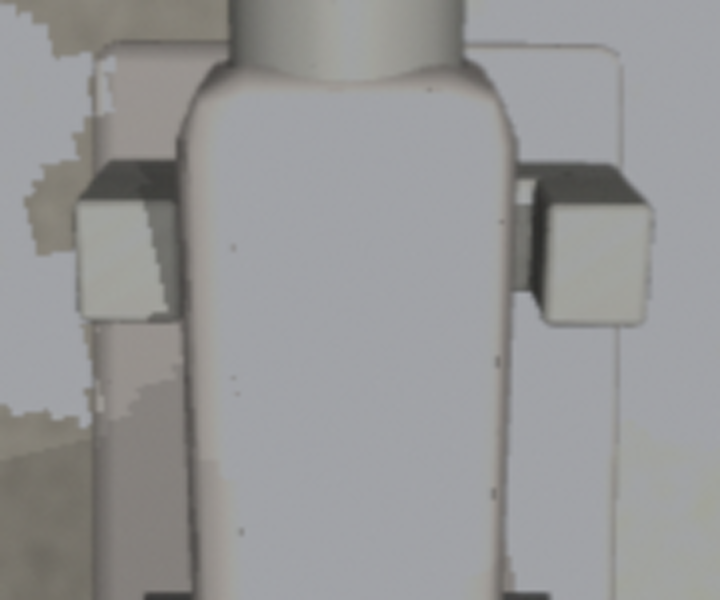

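```bash
python3 -m pendant '{"xyz":[[-0.0005,0.0005,0],[-0.0012,0.0012,0.001],[-0.0012,0.0012,0.002],[-0.0012,0.0012,0.003],[-0.0012,0.0012,0.004],[-0.0012,0.0012,0.004]],"angular":[[0,0,0],[0,0,0],[0,0,0],[0,0,0],[0,0,0],[0,0,0]],"gripper":[0.8,0.8,0.8,0.8,0.8,0.8]}' 40
python3 -c "
from h import *
rel(place(.0),PSI,15)"
```

```text
t: 9.32
tool_pos: [0.5465, -0.362, 0.0795]
orientation: [0.016, 0.985, -0.116, 0.13]
force: [0.0, 0.7, -1.4]
opening: 0.0274
t 9.32 pos [ 0.5465 -0.362   0.0795] psi -13.42 pitch 15.05 F [ 0.   0.7 -1.4] open 0.0274
xyz [ 0.0006 -0.0015  0.0007] ang [ 0.03 -0.05  0.08]
```

```bash
python3 -m pendant '{"xyz":[[-0.0005,0,0.0005],[-0.0005,0,0.001],[-0.0005,0,0.0015],[-0.0005,0,0.0015]],"angular":[[0,0,0],[0,0,0],[0,0,0],[0,0,0]],"gripper":[0.8,0.8,0.8,0.8]}' 40
python3 - <<'E'
from h import *
rel(place(.0),PSI,15)
C=cam('wrist'); p,d=grab_frame('wrist'); save('w7c.png',cv2.resize(p[150:300,240:420],None,fx=4,fy=4,interpolation=cv2.INTER_CUBIC))
E
```

```text
t: 9.65
tool_pos: [0.5463, -0.362, 0.0789]
orientation: [0.016, 0.985, -0.116, 0.13]
force: [-4.6, 2.5, 6.2]
opening: 0.0274
t 9.65 pos [ 0.5463 -0.362   0.0789] psi -13.4 pitch 15.01 F [-4.6  2.5  6.2] open 0.0274
xyz [ 0.001  -0.0016  0.0001] ang [ 0.02 -0.01  0.09]
```

View pics/w7c.png

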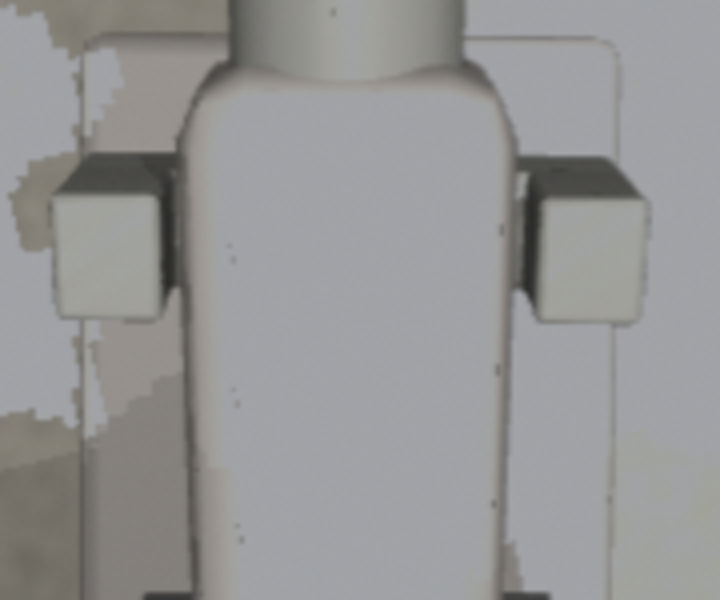

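```bash
python3 - <<'E'
from h import *
K,D,_=cam('wrist'); c=calibration('wrist'); C=(K,D,np.array(c['tool_from_camera']))
for y in(-.027,.027):
  for x in(.0394,.0514): print(y,x,proj(C,[x,y,-.0077]).round(1))
E
python3 -m pendant '{"xyz":[[0,0,0],[0,0,0],[0,0,0],[0,0,0],[0,0,0],[0,0,0],[0,0,0],[0,0,0]],"angular":[[0,0,0],[0,0,0],[0,0,0],[0,0,0],[0,0,0],[0,0,0],[0,0,0],[0,0,0]],"gripper":[0.62,0.58,0.5,0.4,0.3,0.2,0.1,0]}' 20
python3 - <<'E'
from h import *
rel(place(.1),PSI,15)
C=cam('wrist'); p,d=grab_frame('wrist'); save('w8.png',p)
E
```

```text
-0.027 0.0394 [[254.7 230.7]]
-0.027 0.0514 [[252.7 198.7]]
0.027 0.0394 [[400.8 230.6]]
0.027 0.0514 [[402.7 198.6]]
t: 10.37
tool_pos: [0.5463, -0.362, 0.0788]
orientation: [0.016, 0.985, -0.116, 0.13]
force: [-0.5, 0.3, 0.5]
opening: 0.0847
t 10.37 pos [ 0.5463 -0.362   0.0788] psi -13.4 pitch 15.01 F [-0.5  0.3  0.5] open 0.0847
xyz [ 0.001  -0.0015 -0.0999] ang [ 0.02 -0.01  0.09]
```

View pics/w8.png

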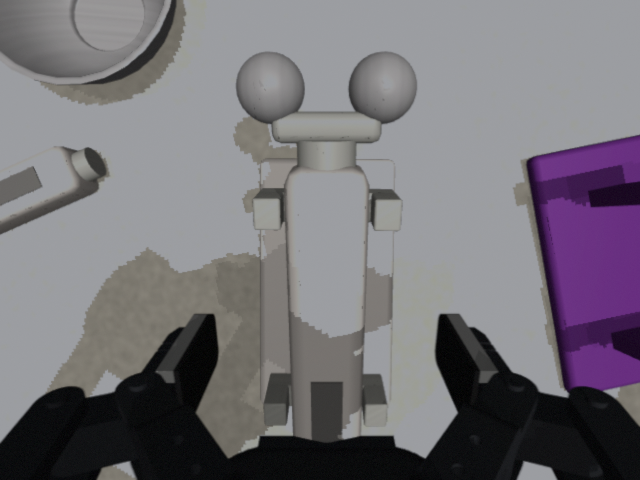

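```bash
python3 -m pendant '{"xyz":[[0,0,-0.008],[0,0,-0.02],[0,0,-0.04],[0,0,-0.07],[0,0,-0.10],[0,0,-0.13],[0,0,-0.15],[0,0,-0.16],[0,0,-0.16]],"angular":[[0,0,0],[0,0,0],[0,0,0],[0,0,0],[0,0,0],[0,0,0],[0,0,0],[0,0,0],[0,0,0]],"gripper":[0,0,0,0,0,0,0,0,0]}' 20
python3 - <<'E'
from h import *
p,d=grab_frame('scene'); save('s9.png',cv2.resize(p[210:340,140:260],None,fx=5,fy=4.5,interpolation=cv2.INTER_CUBIC))
p,d=grab_frame('wrist'); save('w9.png',p)
f=np.load('pics/top0.npz'); C=cam('top')
b=plane(C,[[286.7,234.2],[283.7,277.5]],.1); print('bar',b.round(4)); v=b[0]-b[1]; ang=np.degrees(np.arctan2(v[1],v[0])); print('ang',ang,np.linalg.norm(v))
# hinge edge (left edge of cover frame)
b=plane(C,np.array([[260,95],[237,360]])/6+[190,215],.1); print('hinge side',b.round(4))
P=cloud(C,f['d'])
Q=P[225:290,270:295].reshape(-1,3); Q=Q[Q[:,2]>.07]; print(len(Q),Q.mean(0),np.median(Q[:,2]))
rel([.48,.14,.3],ang+90)
E
```

```text
t: 11.17
tool_pos: [0.5068, -0.3534, 0.2383]
orientation: [0.018, 0.984, -0.116, 0.133]
force: [0.3, -0.1, -0.7]
opening: 0.0855
bar [[0.5353 0.0909 0.1   ]
 [0.4095 0.0936 0.1   ]]
ang -1.243096363148313 0.12579903531113898
hinge side [[0.5409 0.2459 0.1   ]
 [0.4123 0.248  0.1   ]]
308 [0.47549442 0.10267569 0.10059296] 0.1004656038603714
t 11.27 pos [ 0.5058 -0.3521  0.2331] psi -13.41 pitch 15.0 F [-0.4  0.   0. ] open 0.0851
xyz [-0.1172 -0.4727 -0.101 ] ang [  13.4   -10.76 -101.52]
```

View pics/s9.png

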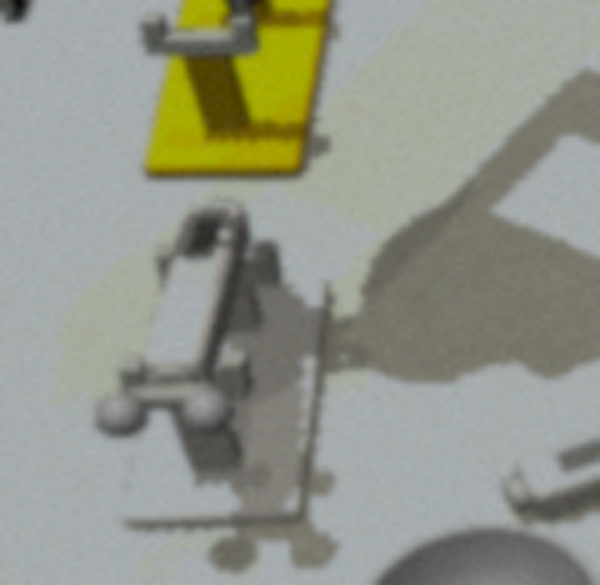

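View pics/w9.png

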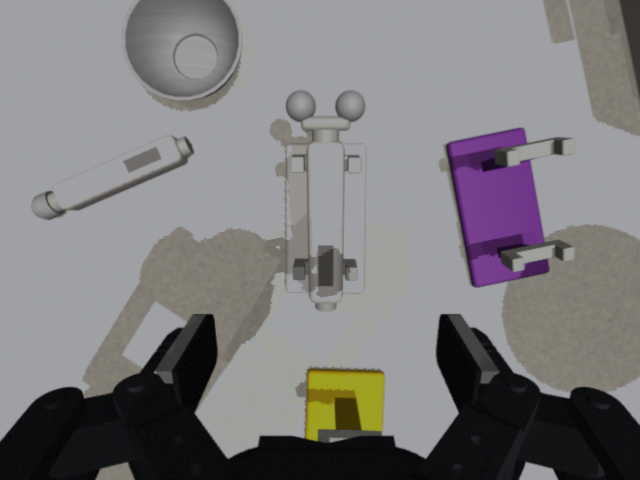

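```bash
python3 -c "
from h import *
rel([.52,.17,.33],-1)"
```

```text
t 11.27 pos [ 0.5058 -0.3521  0.2331] psi -13.41 pitch 15.0 F [-0.4  0.   0. ] open 0.0851
xyz [-0.0785 -0.5111 -0.1217] ang [  1.66 -14.94 -12.35]
```

```bash
python3 -m pendant '{"xyz":[[-0.008,-0.025,-0.02],[-0.014,-0.06,-0.035],[-0.02,-0.097,-0.05],[-0.027,-0.134,-0.065],[-0.034,-0.172,-0.078],[-0.041,-0.21,-0.09],[-0.047,-0.248,-0.1],[-0.053,-0.286,-0.108],[-0.058,-0.324,-0.114],[-0.063,-0.362,-0.118],[-0.068,-0.4,-0.12],[-0.073,-0.438,-0.122]],"angular":[[0,-1,-1],[0.3,-2.5,-2],[0.5,-4,-3],[0.6,-5.5,-4],[0.8,-7,-5.5],[0.9,-8.5,-7],[1.1,-10,-8],[1.2,-11.5,-9],[1.4,-12.5,-10],[1.5,-13.5,-11],[1.6,-14.5,-12],[1.7,-15,-12.3]],"gripper":[0,0,0,0,0,0,0,0,0,0,0,0]}' 20
python3 -c "
from h import *
rel([.52,.17,.33],-1)"
```

```text
t: 12.27
tool_pos: [0.5077, 0.0998, 0.3293]
orientation: [-0.0, 1.0, -0.009, -0.003]
force: [0.9, -0.1, 1.0]
opening: 0.0857
t 12.27 pos [0.5077 0.0998 0.3293] psi -0.98 pitch -0.3 F [ 0.9 -0.1  1. ] open 0.0857
xyz [ 0.0111 -0.0704 -0.0007] ang [-0.03  0.3   0.02]
```

```bash
python3 -m pendant '{"xyz":[[0.004,-0.03,0],[0.008,-0.055,0],[0.011,-0.066,-0.001],[0.011,-0.07,-0.001],[0.011,-0.07,-0.001],[0.011,-0.07,-0.001],[0.011,-0.07,-0.001]],"angular":[[0,0.1,0],[0,0.3,0],[0,0.3,0],[0,0.3,0],[0,0.3,0],[0,0.3,0],[0,0.3,0]],"gripper":[0,0.2,0.3,0.3,0.3,0.3,0.3]}' 20
python3 - <<'E'
from h import *
rel([.52,.17,.33],-1)
C=cam('wrist'); p,d=grab_frame('wrist'); save('w10.png',p); np.savez('pics/w10.npz',p=p,d=d,T=C[2])
E
```

```text
t: 12.85
tool_pos: [0.5199, 0.1684, 0.33]
orientation: [0.0, 1.0, -0.009, -0.0]
force: [0.0, 0.9, 0.1]
opening: 0.0597
t 12.85 pos [0.5199 0.1684 0.33  ] psi -1.07 pitch -0.03 F [0.  0.9 0.1] open 0.0597
xyz [ 0.0001 -0.0016 -0.    ] ang [ 0.    0.03 -0.07]
```

View pics/w10.png

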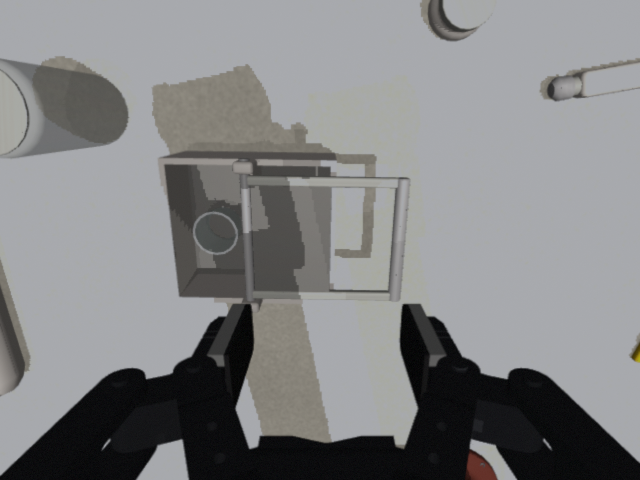

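```bash
python3 - <<'E'
from h import *
f=np.load('pics/w10.npz'); p=f['p']
save('w10c.png',cv2.resize(p[150:310,225:425],None,fx=4,fy=3.7,interpolation=cv2.INTER_CUBIC))
K,D,_=cam('wrist'); C=(K,D,f['T']); P=cloud(C,f['d'])
for n,(a,b,c,e) in dict(bar=(385,195,415,285),hinge=(238,190,260,285)).items():
    Q=P[b:e,a:c].reshape(-1,3); Q=Q[(Q[:,2]>.09)&(Q[:,2]<.12)]; w,V=np.linalg.eigh(np.cov(Q[:,:2].T)); v=V[:,1]; print(n,len(Q),Q.mean(0).round(4),np.degrees(np.arctan2(v[1],v[0])).round(2),'lat',np.percentile((Q-Q.mean(0))[:,:2]@V[:,0],[1,99]).round(4),'z',np.percentile(Q[:,2],[5,50,95]).round(4))
    g=cv2.cvtColor(p,cv2.COLOR_RGB2GRAY)
    for r in (200,230,260,280): print(r,a,g[r,a:c].tolist())
E
```

```text
bar 1218 [0.4781 0.0968 0.1026] 177.89 lat [-0.0059  0.0072] z [0.0986 0.103  0.1049]
200 385 [169, 168, 169, 169, 168, 169, 168, 167, 160, 132, 86, 99, 115, 130, 143, 157, 166, 169, 169, 164, 158, 150, 144, 152, 166, 168, 169, 168, 168, 168]
230 385 [168, 168, 169, 168, 168, 167, 159, 129, 92, 106, 120, 130, 147, 160, 168, 168, 163, 156, 149, 144, 143, 157, 168, 168, 168, 168, 168, 169, 169, 169]
260 385 [167, 168, 168, 168, 155, 111, 91, 105, 119, 130, 143, 151, 153, 153, 146, 140, 137, 132, 145, 165, 168, 168, 169, 168, 168, 168, 168, 168, 168, 169]
280 385 [168, 168, 167, 149, 92, 100, 114, 127, 137, 146, 149, 151, 146, 141, 136, 130, 129, 149, 165, 168, 168, 168, 168, 167, 168, 168, 167, 169, 169, 169]
hinge 1607 [0.4849 0.2464 0.1008] 176.86 lat [-0.009   0.0087] z [0.0989 0.1007 0.1027]
200 238 [118, 117, 117, 120, 138, 152, 163, 169, 167, 155, 143, 123, 93, 114, 118, 119, 119, 120, 119, 119, 120, 120]
230 238 [74, 68, 66, 66, 80, 126, 145, 157, 166, 166, 158, 145, 129, 98, 93, 113, 115, 115, 115, 113, 106, 82]
260 238 [75, 75, 75, 75, 76, 76, 83, 97, 106, 111, 112, 106, 100, 91, 77, 62, 75, 76, 76, 76, 76, 76]
280 238 [76, 76, 76, 77, 75, 76, 76, 82, 97, 104, 109, 111, 107, 101, 93, 78, 65, 75, 74, 75, 76, 75]
```

View pics/w10c.png

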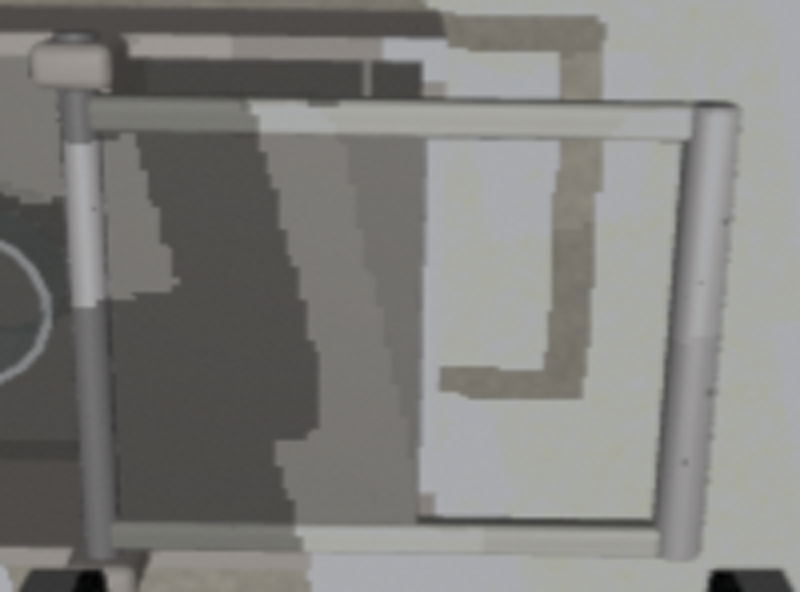

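```bash
python3 - <<'E'
from h import *
f=np.load('pics/w10.npz'); K,D,_=cam('wrist'); C=(K,D,f['T'])
b=plane(C,[[401.1,200],[398.9,230],[396.5,260],[395.2,280]],.096); h=plane(C,[[246,200],[247,230],[248.8,260],[249.6,280]],.096)
print(b.round(4)); print(h.round(4))
for q in(b,h): k=np.polyfit(q[:,0],q[:,1],1); print(k,np.degrees(np.arctan(k[0])), 'y at .476',np.polyval(k,.476))
e=plane(C,[[225+718/4,150+105/3.7],[225+680/4,150+555/3.7]],.098); print('bar ends',e.round(4),e.mean(0).round(4))
e=plane(C,[[225+72/4,150+85/3.7],[225+105/4,150+555/3.7]],.098); print('hinge ends',e.round(4))
E
```

```text
[[0.5174 0.0943 0.096 ]
 [0.4861 0.0953 0.096 ]
 [0.4532 0.0965 0.096 ]
 [0.4303 0.097  0.096 ]]
[[0.5203 0.2494 0.096 ]
 [0.4891 0.251  0.096 ]
 [0.4562 0.2519 0.096 ]
 [0.4332 0.2529 0.096 ]]
[-0.03159411  0.11068646] -1.8096072842307995 y at .476 0.09564766173140576
[-0.03870882  0.26967255] -2.216745342622099 y at .476 0.25124714980612806
bar ends [[0.5393 0.0923 0.098 ]
 [0.4075 0.0967 0.098 ]] [0.4734 0.0945 0.098 ]
hinge ends [[0.5475 0.2497 0.098 ]
 [0.4105 0.2526 0.098 ]]
```

```bash
cat >> h.py <<'E'
BPSI=-2.0; BAR=np.array([.474,.0957,.096]); YH=np.array([np.sin(np.radians(2)),np.cos(np.radians(2)),0]); HINGE=BAR+.155*YH
def barpos(th,dz=-.019):
    t=np.radians(th); return HINGE+.155*(-np.cos(t)*YH+np.sin(t)*np.array([0,0,1]))+[0,0,dz]
E
python3 -c "
from h import *
rel(BAR+[0,0,.06],BPSI)"
```

```text
t 12.9 pos [0.5199 0.1684 0.3302] psi -1.08 pitch -0.01 F [-0.5 -0.5  0.2] open 0.0599
xyz [-0.0445  0.0736  0.1742] ang [-0.01  0.01  0.92]
```

```bash
python3 -m pendant '{"xyz":[[-0.01,0.02,0.01],[-0.022,0.037,0.03],[-0.034,0.055,0.055],[-0.041,0.068,0.082],[-0.0445,0.0736,0.11],[-0.0445,0.0736,0.135],[-0.0445,0.0736,0.158],[-0.0445,0.0736,0.17],[-0.0445,0.0736,0.174],[-0.0445,0.0736,0.174],[-0.0445,0.0736,0.174]],"angular":[[0,0,0.5],[0,0,0.9],[0,0,0.9],[0,0,0.9],[0,0,0.9],[0,0,0.9],[0,0,0.9],[0,0,0.9],[0,0,0.9],[0,0,0.9],[0,0,0.9]],"gripper":[0.4,0.45,0.45,0.45,0.45,0.45,0.45,0.45,0.45,0.45,0.45]}' 20
python3 - <<'E'
from h import *
rel(barpos(0),BPSI)
C=cam('wrist'); p,d=grab_frame('wrist'); save('w11.png',p); np.savez('pics/w11.npz',p=p,d=d,T=C[2])
print(proj(C,BAR+.04*np.array([1,-.035,0])),proj(C,BAR))
E
```

```text
t: 13.82
tool_pos: [0.4749, 0.0955, 0.1576]
orientation: [-0.0, 1.0, -0.017, 0.001]
force: [-0.4, -0.1, -0.4]
opening: 0.047
t 13.82 pos [0.4749 0.0955 0.1576] psi -2.0 pitch 0.11 F [-0.4 -0.1 -0.4] open 0.047
xyz [-0.0011 -0.0002  0.0806] ang [-0.02 -0.11 -0.  ]
[[327.18514332 194.30348555]] [[327.1613595  263.32186765]]
```

View pics/w11.png

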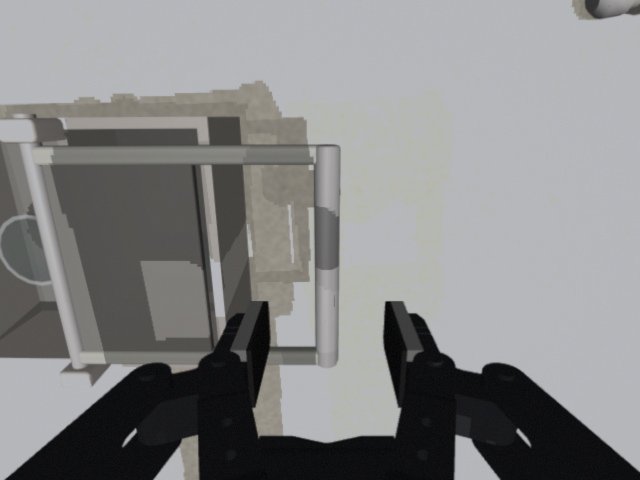

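```bash
python3 -m pendant '{"xyz":[[-0.001,0,0.008],[-0.001,0,0.02],[-0.001,0,0.032],[-0.001,0,0.044],[-0.001,0,0.056],[-0.001,0,0.066],[-0.001,0,0.074],[-0.001,0,0.079],[-0.001,0,0.0806],[-0.001,0,0.0806],[-0.001,0,0.0806]],"angular":[[0,0,0],[0,0,0],[0,0,0],[0,0,0],[0,0,0],[0,0,0],[0,0,0],[0,0,0],[0,0,0],[0,0,0],[0,0,0]],"gripper":[0.45,0.45,0.45,0.45,0.45,0.45,0.45,0.45,0.45,0.45,0.45]}' 20
python3 - <<'E'
from h import *
rel(barpos(0),BPSI)
C=cam('wrist'); p,d=grab_frame('wrist'); save('w12.png',p)
E
```

```text
t: 14.78
tool_pos: [0.4749, 0.0957, 0.078]
orientation: [-0.0, 1.0, -0.017, 0.002]
force: [-0.0, -0.2, 0.8]
opening: 0.0472
t 14.78 pos [0.4749 0.0957 0.078 ] psi -1.99 pitch 0.22 F [-0.  -0.2  0.8] open 0.0472
xyz [-0.0009 -0.      0.001 ] ang [-0.03 -0.22  0.01]
```

View pics/w12.png

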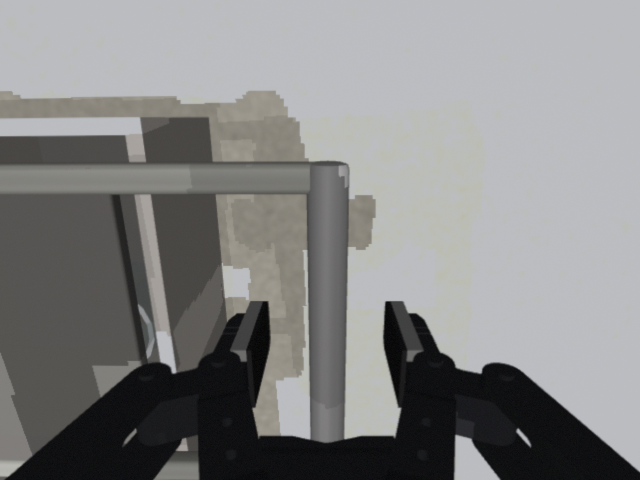

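Bar at column 327, centred between the pads. Closing lightly.

```bash
python3 -m pendant '{"xyz":[[0,0,0.001],[0,0,0.001],[0,0,0.001],[0,0,0.001],[0,0,0.001],[0,0,0.001],[0,0,0.001],[0,0,0.001]],"angular":[[0,0,0],[0,0,0],[0,0,0],[0,0,0],[0,0,0],[0,0,0],[0,0,0],[0,0,0]],"gripper":[0.6,0.95,0.95,0.95,0.95,0.95,0.95,0.95]}' 25
python3 - <<'E'
from h import *
rel(barpos(0),BPSI)
s=status.get_state(); p0=s['tool_pos']
q=s['orientation']; A=R.from_quat([q[1],q[2],q[3],q[0]]).as_matrix()
for th in range(0,91,5): print(th,(A.T@(barpos(th)-barpos(0))).round(4).tolist())
E
```

```text
t: 15.5
tool_pos: [0.4754, 0.0954, 0.0778]
orientation: [0.0, 1.0, -0.017, 0.002]
force: [-1.0, -2.8, 5.4]
opening: 0.0128
t 15.5 pos [0.4754 0.0954 0.0778] psi -1.99 pitch 0.29 F [-1.  -2.8  5.4] open 0.0128
xyz [-0.0014 -0.0002  0.0008] ang [ 0.01 -0.29  0.01]
0 [0.0, 0.0, 0.0]
5 [0.0001, -0.0006, -0.0135]
10 [0.0001, -0.0024, -0.0269]
15 [0.0002, -0.0053, -0.0401]
20 [0.0003, -0.0093, -0.053]
25 [0.0003, -0.0145, -0.0655]
30 [0.0004, -0.0208, -0.0775]
35 [0.0004, -0.028, -0.0889]
40 [0.0005, -0.0363, -0.0996]
45 [0.0006, -0.0454, -0.1096]
50 [0.0006, -0.0554, -0.1187]
55 [0.0006, -0.0661, -0.127]
60 [0.0007, -0.0775, -0.1342]
65 [0.0007, -0.0895, -0.1405]
70 [0.0007, -0.102, -0.1457]
75 [0.0008, -0.1149, -0.1497]
80 [0.0008, -0.1281, -0.1527]
85 [0.0008, -0.1415, -0.1544]
90 [0.0008, -0.155, -0.155]
```

```bash
python3 -m pendant '{"xyz":[[0,0,-0.006],[0,-0.0006,-0.0135],[0,-0.0013,-0.02],[0,-0.0024,-0.0269],[0,-0.0037,-0.0335],[0,-0.0053,-0.0401],[0,-0.0072,-0.0466],[0,-0.0093,-0.053],[0,-0.0118,-0.0593],[0,-0.0145,-0.0655],[0,-0.0145,-0.0655],[0,-0.0145,-0.0655]],"angular":[[0,0,0],[0,0,0],[0,0,0],[0,0,0],[0,0,0],[0,0,0],[0,0,0],[0,0,0],[0,0,0],[0,0,0],[0,0,0],[0,0,0]],"gripper":[0.95,0.95,0.95,0.95,0.95,0.95,0.95,0.95,0.95,0.95,0.95,0.95]}' 25
python3 - <<'E'
from h import *
rel(barpos(25),BPSI)
p,d=grab_frame('wrist'); save('w13.png',p)
p,d=grab_frame('scene'); save('s13.png',cv2.resize(p[120:270,320:490],None,fx=4,fy=4,interpolation=cv2.INTER_CUBIC))
E
```

```text
t: 16.5
tool_pos: [0.4758, 0.1092, 0.1446]
orientation: [0.001, 1.0, -0.017, 0.003]
force: [1.6, -7.9, 1.2]
opening: 0.013
t 16.5 pos [0.4758 0.1092 0.1446] psi -1.97 pitch 0.33 F [ 1.6 -7.9  1.2] open 0.013
xyz [-0.0014 -0.001   0.002 ] ang [ 0.14 -0.33  0.03]
```

View pics/w13.png

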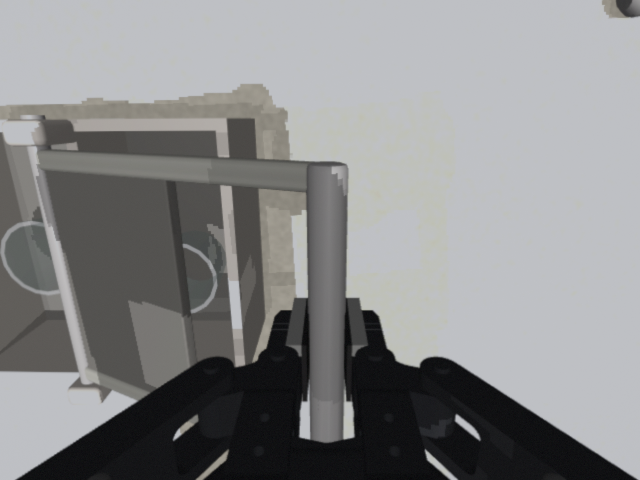

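View pics/s13.png

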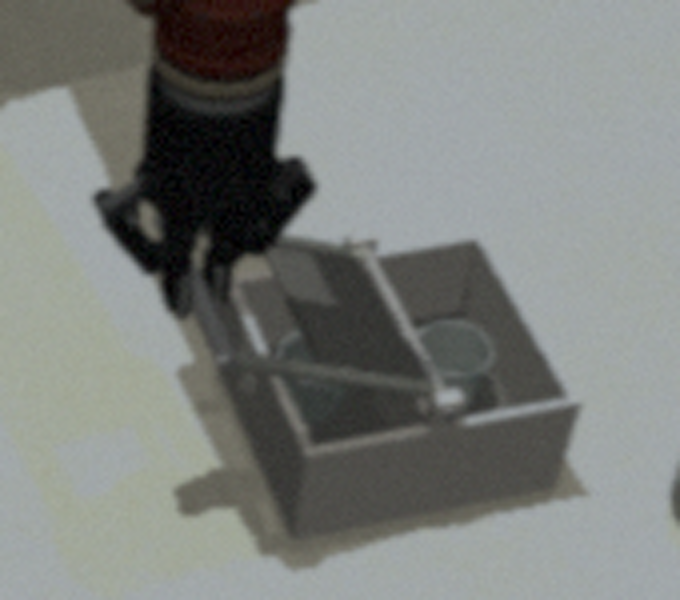

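```bash
cat >> h.py <<'E'
def log():
    import json; s=status.get_state(); open('log.txt','a').write(json.dumps([list(map(float,s['tool_pos'])),list(map(float,s['force'])),list(map(float,s['moment']))])+'\n'); print('F',np.round(s['force'],2),'M',np.round(s['moment'],2))
def arc(a,b,n,dy=0):
    s=status.get_state(); q=s['orientation']; A=R.from_quat([q[1],q[2],q[3],q[0]]).as_matrix()
    for th in np.linspace(a,b,n+1)[1:]: print(th,(A.T@(barpos(th)-barpos(a)+[0,dy,0])).round(4).tolist())
E
python3 -c "
from h import *
log(); arc(25.5,60,9,-.001)"
```

```text
F [ 2.37 -6.5   0.87] M [-1.16 -0.23 -0.  ]
29.333333333333332 [0.0001, -0.0038, -0.0092]
33.166666666666664 [0.0001, -0.0091, -0.0181]
37.0 [0.0002, -0.015, -0.0266]
40.833333333333336 [0.0002, -0.0215, -0.0347]
44.66666666666667 [0.0003, -0.0286, -0.0423]
48.5 [0.0003, -0.0361, -0.0494]
52.333333333333336 [0.0004, -0.044, -0.0561]
56.16666666666667 [0.0004, -0.0524, -0.0622]
60.0 [0.0004, -0.0612, -0.0677]
```

```bash
python3 -m pendant '{"xyz":[[0,-0.0038,-0.0092],[0,-0.0091,-0.0181],[0,-0.015,-0.0266],[0,-0.0215,-0.0347],[0,-0.0286,-0.0423],[0,-0.0286,-0.0423],[0,-0.0286,-0.0423]],"angular":[[0,0,0],[0,0,0],[0,0,0],[0,0,0],[0,0,0],[0,0,0],[0,0,0]],"gripper":[0.95,0.95,0.95,0.95,0.95,0.95,0.95]}' 25
python3 -c "
from h import *
log(); rel(barpos(45),BPSI)"
python3 -m pendant '{"xyz":[[0,-0.0075,-0.0071],[0,-0.0154,-0.0138],[0,-0.0238,-0.0199],[0,-0.0326,-0.0254],[0,-0.0326,-0.0254],[0,-0.0326,-0.0254]],"angular":[[0,0,0],[0,0,0],[0,0,0],[0,0,0],[0,0,0],[0,0,0]],"gripper":[0.95,0.95,0.95,0.95,0.95,0.95]}' 25
python3 - <<'E'
from h import *
log(); rel(barpos(60),BPSI); arc(60,82,6)
p,d=grab_frame('wrist'); save('w14.png',p)
p,d=grab_frame('scene'); save('s14.png',cv2.resize(p[120:270,320:490],None,fx=4,fy=4,interpolation=cv2.INTER_CUBIC))
E
```

```text
t: 17.18
tool_pos: [0.4769, 0.1375, 0.189]
orientation: [0.003, 1.0, -0.017, 0.003]
force: [-0.4, -8.2, 5.7]
opening: 0.0126
F [-0.43 -8.25  5.72] M [-1.39  0.07 -0.01]
t 17.18 pos [0.4769 0.1375 0.189 ] psi -1.93 pitch 0.4 F [-0.4 -8.2  5.7] open 0.0126
xyz [-0.0015 -0.0036  0.0023] ang [ 0.31 -0.4   0.06]
t: 17.68
tool_pos: [0.4781, 0.1706, 0.2167]
orientation: [0.003, 1.0, -0.016, 0.004]
force: [-1.4, -5.0, 7.2]
opening: 0.0131
F [-1.35 -4.96  7.2 ] M [-0.93  0.17 -0.  ]
t 17.68 pos [0.4781 0.1706 0.2167] psi -1.87 pitch 0.48 F [-1.4 -5.   7.2] open 0.0131
xyz [-0.0015 -0.0026  0.0054] ang [ 0.36 -0.48  0.13]
63.666666666666664 [0.0001, -0.0087, -0.0047]
67.33333333333333 [0.0001, -0.0177, -0.0089]
71.0 [0.0002, -0.027, -0.0125]
74.66666666666667 [0.0002, -0.0364, -0.0155]
78.33333333333333 [0.0003, -0.046, -0.0179]
82.0 [0.0003, -0.0558, -0.0196]
```

View pics/w14.png

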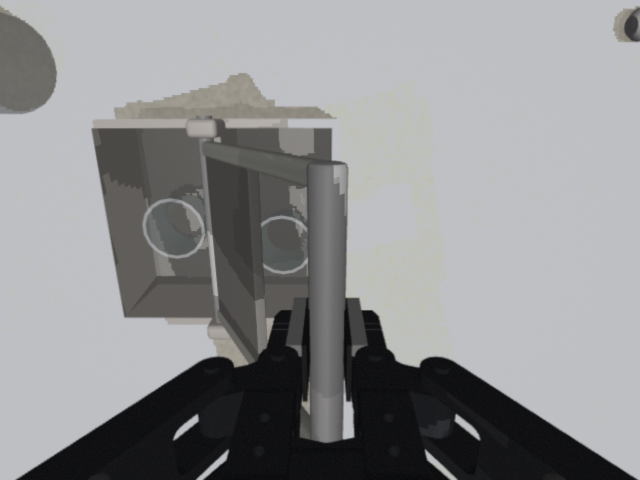

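View pics/s14.png

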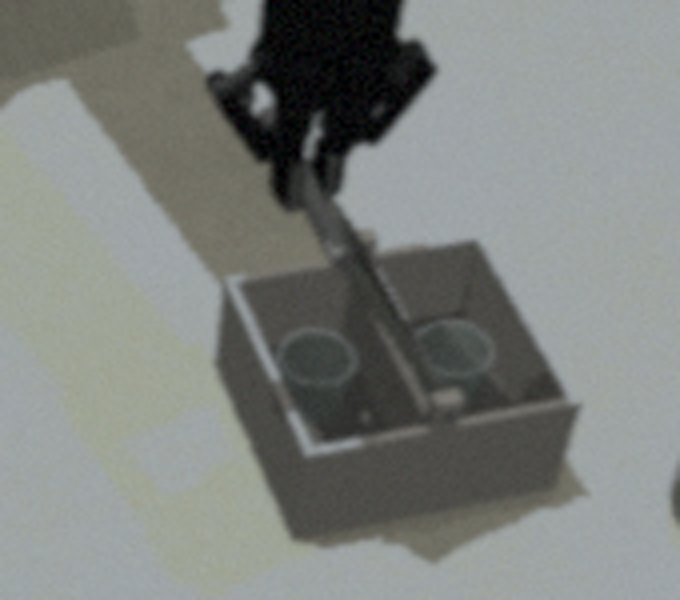

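```bash
python3 - <<'E'
from h import *
from scipy.optimize import least_squares
p=np.array([[.0954,.0778],[.1092,.1446],[.1375,.189],[.1706,.2167]])
f=lambda c:np.hypot(*(p-c).T)-.155
for q in (p,p[1:]):
    g=lambda c:np.hypot(*(q-c).T)-.155
    r=least_squares(g,[.25,.077]); print(r.x,r.fun)
print(HINGE)
# hinge direct from depth: wrist view
E
python3 - <<'E'
import cv2
p=cv2.imread('pics/w14.png'); cv2.imwrite('pics/w14c.png',cv2.resize(p[100:460,180:380],None,fx=3,fy=1.6,interpolation=cv2.INTER_CUBIC))
E
```

```text
[0.2508416  0.08350726] [ 0.00054634 -0.00074481 -0.00016126  0.00049604]
[0.25228529 0.08493003] [ 2.87249173e-05 -6.05875828e-05  3.48725121e-05]
[0.47940942 0.25060558 0.096     ]
```

View pics/w14c.png

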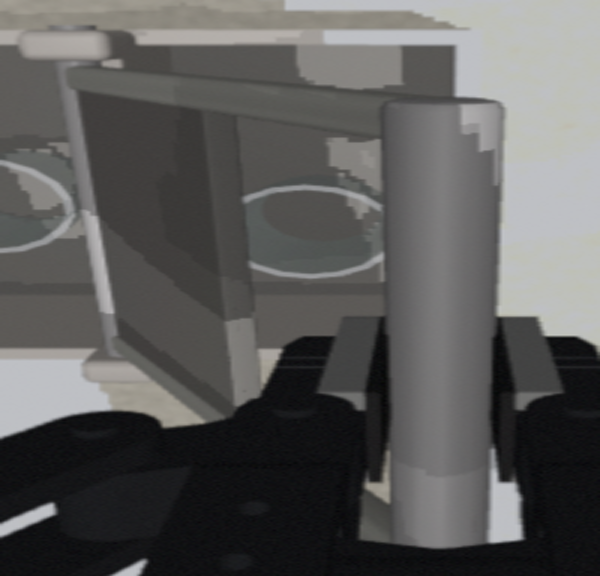

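```bash
python3 -m pendant '{"xyz":[[0,0,0],[0,0,0],[0,0,0.002],[0,0,0.004],[0,0,0.006],[0,0,0.007],[0,0,0.007]],"angular":[[0,0,0],[0,0,0],[0,0,0],[0,0,0],[0,0,0],[0,0,0],[0,0,0]],"gripper":[0.79,0.79,0.79,0.79,0.79,0.79,0.79]}' 20
python3 - <<'E'
from h import *
log(); rel(barpos(60),BPSI); arc(60,82,6)
C=cam('wrist'); p,d=grab_frame('wrist'); save('w15.png',p); np.savez('pics/w15.npz',p=p,d=d,T=C[2])
E
```

```text
t: 18.37
tool_pos: [0.4777, 0.1703, 0.2086]
orientation: [0.003, 1.0, -0.017, 0.003]
force: [-0.7, -0.3, -0.2]
opening: 0.018
F [-0.74 -0.27 -0.23] M [-0.05  0.05 -0.  ]
t 18.37 pos [0.4777 0.1703 0.2086] psi -1.9 pitch 0.38 F [-0.7 -0.3 -0.2] open 0.018
xyz [-0.001  -0.0028 -0.0026] ang [ 0.36 -0.38  0.1 ]
63.666666666666664 [0.0, -0.0087, -0.0047]
67.33333333333333 [0.0001, -0.0177, -0.0089]
71.0 [0.0001, -0.027, -0.0125]
74.66666666666667 [0.0002, -0.0364, -0.0155]
78.33333333333333 [0.0002, -0.046, -0.0178]
82.0 [0.0002, -0.0558, -0.0196]
```

View pics/w15.png

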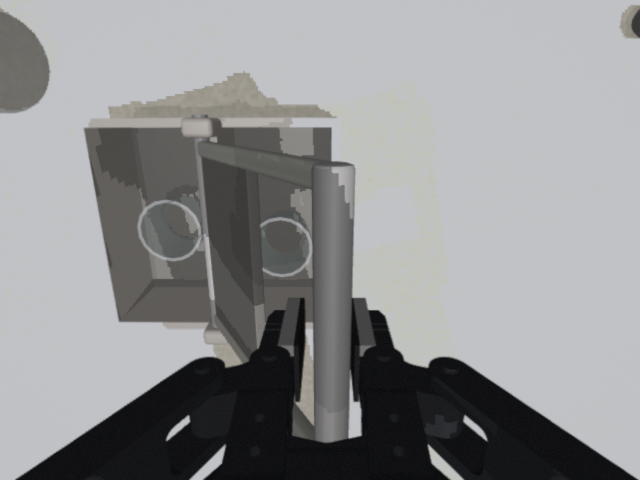

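```bash
python3 -c "
from h import *
arc(58.7,84,12)"
```

```text
60.80833333333334 [0.0, -0.0049, -0.0029]
62.91666666666667 [0.0001, -0.0099, -0.0056]
65.025 [0.0001, -0.015, -0.0082]
67.13333333333334 [0.0001, -0.0202, -0.0105]
69.24166666666667 [0.0001, -0.0255, -0.0127]
71.35 [0.0002, -0.0309, -0.0146]
73.45833333333333 [0.0002, -0.0363, -0.0164]
75.56666666666666 [0.0002, -0.0418, -0.0179]
77.675 [0.0002, -0.0473, -0.0193]
79.78333333333333 [0.0002, -0.0529, -0.0204]
81.89166666666667 [0.0002, -0.0585, -0.0214]
84.0 [0.0003, -0.0642, -0.0221]
```

```bash
python3 -m pendant '{"xyz":[[0,-0.0049,-0.0029],[0,-0.0099,-0.0056],[0,-0.015,-0.0082],[0,-0.0202,-0.0105],[0,-0.0255,-0.0127],[0,-0.0309,-0.0146],[0,-0.0363,-0.0164],[0,-0.0418,-0.0179],[0,-0.0473,-0.0193],[0,-0.0529,-0.0204],[0,-0.0585,-0.0214],[0,-0.061,-0.0218]],"angular":[[0,0,0],[0,0,0],[0,0,0],[0,0,0],[0,0,0],[0,0,0],[0,0,0],[0,0,0],[0,0,0],[0,0,0],[0,0,0],[0,0,0]],"gripper":[0.79,0.79,0.79,0.79,0.79,0.79,0.79,0.79,0.79,0.79,0.79,0.79]}' 20
python3 - <<'E'
from h import *
log(); rel(barpos(90),BPSI)
C=cam('wrist'); p,d=grab_frame('wrist'); save('w16.png',p); np.savez('pics/w16.npz',p=p,d=d,T=C[2])
p,d=grab_frame('scene'); save('s16.png',cv2.resize(p[120:270,320:490],None,fx=4,fy=4,interpolation=cv2.INTER_CUBIC))
E
```

```text
t: 19.42
tool_pos: [0.4796, 0.2323, 0.2303]
orientation: [0.003, 1.0, -0.016, 0.003]
force: [0.8, 0.6, 0.7]
opening: 0.0176
F [0.8  0.63 0.69] M [-0.01  0.01  0.04]
t 19.42 pos [0.4796 0.2323 0.2303] psi -1.87 pitch 0.39 F [0.8 0.6 0.7] open 0.0176
xyz [-0.0008 -0.0183 -0.0018] ang [ 0.33 -0.39  0.13]
```

View pics/w16.png

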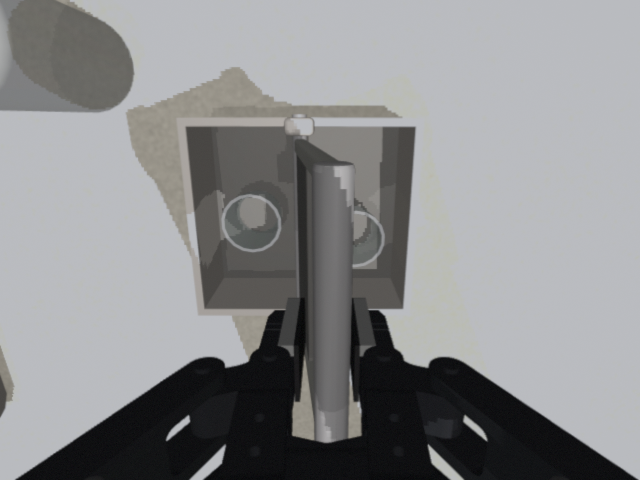

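View pics/s16.png

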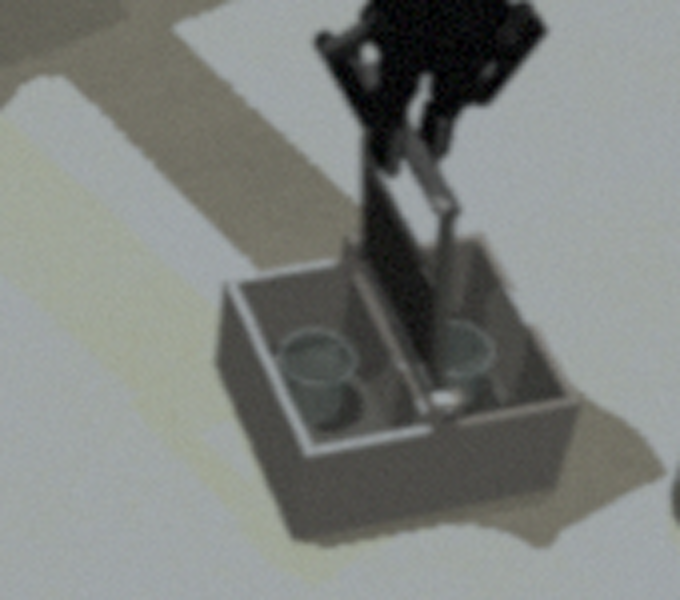

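```bash
python3 - <<'E'
from h import *
f=np.load('pics/w16.npz'); p=f['p']; K,D,_=cam('wrist'); C=(K,D,f['T'])
save('w16c.png',cv2.resize(p[100:330,165:440],None,fx=2.9,fy=2.6,interpolation=cv2.INTER_CUBIC))
for a,b in(([178,118],[426,118]),([198,313],[405,312])):
    q=plane(C,[a,b],.082); m=q.mean(0); u=np.array([np.cos(np.radians(-2)),np.sin(np.radians(-2))]); n=np.array([-u[1],u[0]]); print(q.round(4),np.linalg.norm(q[0]-q[1]).round(4),'lat',(m[:2]@n).round(4))
q=plane(C,[[299,121]],.104); print('block',q.round(4),(q[0,:2]@n).round(4))
print('HINGE lat',HINGE[:2]@n,'bar now (vision)')
for zz in (.247,.251): print(plane(C,[[333,200],[333,260],[332.5,300]],zz)[:,:2]@n)
s=status.get_state(); print('tcp lat',s['tool_pos'][:2]@n)
E
```

```text
[[0.5623 0.3372 0.082 ]
 [0.5561 0.1569 0.082 ]] 0.1804 lat 0.2664
[[0.4041 0.3439 0.082 ]
 [0.3988 0.1676 0.082 ]] 0.1764 lat 0.2696
block [[0.5571 0.248  0.104 ]] 0.2673
HINGE lat 0.2671840635827129 bar now (vision)
[0.24744152 0.24728772 0.24735809]
[0.24753603 0.24738705 0.24745522]
tcp lat 0.24849773981695672
```

View pics/w16c.png

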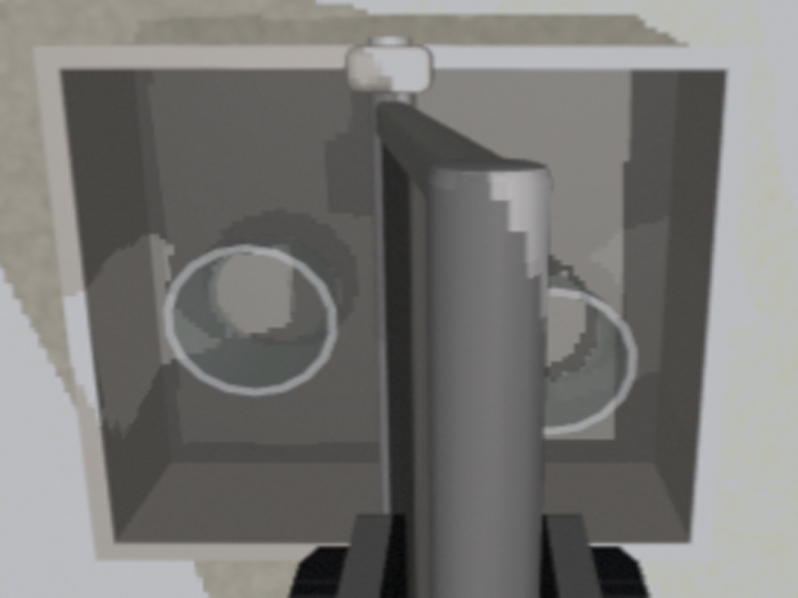

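```bash
python3 -m pendant '{"xyz":[[0,-0.003,-0.0005],[0,-0.006,-0.001],[0,-0.009,-0.0013],[0,-0.012,-0.0015],[0,-0.015,-0.0017],[0,-0.017,-0.0018],[0,-0.017,-0.0018],[0,-0.017,-0.0018],[0,-0.017,-0.0018],[0,-0.017,-0.0018],[0,-0.017,-0.0018]],"angular":[[0,0,0],[0,0,0],[0,0,0],[0,0,0],[0,0,0],[0,0,0],[0,0,0],[0,0,0],[0,0,0],[0,0,0],[0,0,0]],"gripper":[0.79,0.79,0.79,0.79,0.79,0.79,0.79,0.95,0.95,0.95,0.95]}' 20
cat > m.py <<'E'
from h import *
import sys
log(); rel(barpos(90),BPSI)
C=cam('wrist'); p,d=grab_frame('wrist'); save(sys.argv[1],p); np.savez('pics/last.npz',p=p,d=d,T=C[2])
g=cv2.cvtColor(p,cv2.COLOR_RGB2GRAY)
save('c_'+sys.argv[1],cv2.resize(p[100:330,165:440],None,fx=2.9,fy=2.6,interpolation=cv2.INTER_CUBIC))
print('tcp lat',status.get_state()['tool_pos'][:2]@np.array([.0349,.9994]))
E
python3 m.py w17.png
```

```text
t: 20.43
tool_pos: [0.4801, 0.2489, 0.232]
orientation: [0.003, 1.0, -0.016, 0.003]
force: [-0.2, 0.1, 0.3]
opening: 0.0132
F [-0.23  0.08  0.34] M [0.03 0.08 0.  ]
t 20.43 pos [0.4801 0.2489 0.232 ] psi -1.87 pitch 0.39 F [-0.2  0.1  0.3] open 0.0132
xyz [-0.0008 -0.0017 -0.    ] ang [ 0.34 -0.39  0.13]
tcp lat 0.26544639347130294
```

View pics/c_w17.png

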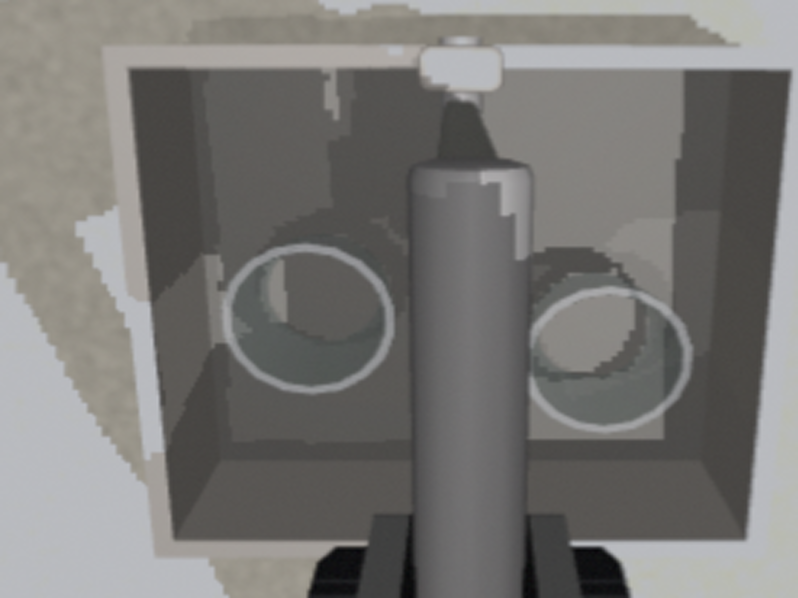

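```bash
cat > e.py <<'E'
from h import *
f=np.load('pics/last.npz'); p=f['p']; K,D,_=cam('wrist'); C=(K,D,f['T'])
n=np.array([np.sin(np.radians(2)),np.cos(np.radians(2))]); g=cv2.GaussianBlur(cv2.cvtColor(p,cv2.COLOR_RGB2GRAY),(3,3),0).astype(int)
for r in (117,120,124,128): print('blk',r,g[r,300:346].tolist())
for r in (200,230,260): print('bar',r,g[r,298:356].tolist())
E
python3 e.py
```

```text
blk 117 [161, 160, 160, 158, 155, 153, 153, 153, 152, 149, 145, 141, 138, 139, 140, 137, 134, 135, 141, 147, 152, 157, 162, 165, 165, 164, 161, 158, 152, 143, 136, 136, 138, 139, 143, 148, 153, 157, 160, 161, 161, 162, 162, 163, 163, 163]
blk 120 [183, 183, 183, 179, 175, 172, 172, 171, 167, 162, 164, 174, 182, 185, 186, 186, 186, 186, 185, 185, 185, 185, 185, 185, 186, 186, 186, 185, 185, 185, 185, 185, 185, 184, 183, 180, 173, 168, 172, 182, 186, 186, 186, 186, 186, 186]
blk 124 [165, 165, 164, 165, 165, 164, 160, 152, 145, 150, 170, 183, 186, 186, 186, 186, 186, 186, 186, 186, 187, 187, 186, 186, 186, 186, 186, 186, 186, 186, 186, 186, 186, 186, 186, 186, 182, 173, 169, 178, 185, 186, 186, 186, 185, 185]
blk 128 [84, 84, 84, 84, 84, 84, 84, 85, 92, 115, 147, 168, 177, 181, 185, 186, 186, 186, 186, 187, 186, 186, 186, 186, 186, 186, 186, 186, 186, 186, 186, 186, 186, 186, 186, 186, 181, 163, 141, 131, 132, 132, 132, 132, 132, 132]
bar 200 [79, 79, 79, 79, 78, 79, 77, 73, 69, 72, 79, 83, 87, 90, 93, 95, 98, 101, 103, 105, 106, 107, 109, 110, 111, 113, 114, 116, 117, 118, 117, 116, 115, 114, 113, 113, 112, 111, 110, 109, 107, 105, 103, 101, 104, 107, 107, 100, 90, 83, 81, 80, 79, 79, 79, 79, 79, 79]
bar 230 [142, 134, 112, 96, 91, 90, 89, 84, 75, 73, 77, 82, 86, 89, 92, 95, 98, 101, 103, 105, 106, 107, 109, 110, 112, 114, 115, 116, 116, 116, 116, 115, 114, 113, 112, 111, 110, 108, 108, 107, 106, 104, 101, 97, 94, 92, 89, 84, 86, 103, 126, 132, 126, 128, 134, 136, 136, 137]
bar 260 [88, 88, 88, 87, 88, 88, 88, 86, 79, 73, 74, 81, 85, 88, 92, 95, 98, 101, 103, 105, 106, 107, 109, 110, 111, 113, 114, 114, 114, 115, 114, 113, 112, 111, 110, 109, 108, 106, 106, 105, 104, 101, 98, 95, 92, 89, 86, 83, 86, 101, 117, 123, 123, 123, 124, 128, 135, 144]
```

```bash
cat > e2.py <<'E'
from h import *
import sys
f=np.load('pics/last.npz'); K,D,_=cam('wrist'); C=(K,D,f['T']); n=np.array([np.sin(np.radians(2)),np.cos(np.radians(2))])
bk,br=float(sys.argv[1]),float(sys.argv[2])
for z in (.100,.106): print('blk',plane(C,[[bk,125]],z)[:,:2]@n)
print('bar',plane(C,[[br,200],[br,230],[br,260]],.251)[:,:2]@n)
s=status.get_state(); print('tcp',s['tool_pos'][:2]@n)
E
python3 e2.py 323.4 326.3
```

```text
blk [0.26747838]
blk [0.26746956]
bar [0.26630788 0.26628961 0.26627041]
tcp 0.26544386923202634
```

```bash
python3 -m pendant '{"xyz":[[0,-0.0006,0],[0,-0.0012,0],[0,-0.0012,0],[0,-0.0012,0],[0,-0.0012,0],[0,-0.0012,0]],"angular":[[0,0,0],[0,0,0],[0,0,0],[0,0,0],[0,0,0],[0,0,0]],"gripper":[0.95,0.95,0.95,0.95,0.95,0.95]}' 30
python3 m.py w18.png; python3 e.py
```

```text
t: 20.98
tool_pos: [0.4801, 0.25, 0.232]
orientation: [0.003, 1.0, -0.016, 0.003]
force: [-0.9, -0.2, 0.8]
opening: 0.0129
F [-0.86 -0.18  0.79] M [-0.08  0.07 -0.03]
t 20.98 pos [0.4801 0.25   0.232 ] psi -1.87 pitch 0.39 F [-0.9 -0.2  0.8] open 0.0129
xyz [-0.0008 -0.0006 -0.    ] ang [ 0.35 -0.39  0.13]
tcp lat 0.26661014014829076
blk 117 [161, 161, 161, 160, 160, 158, 155, 154, 153, 153, 152, 149, 144, 140, 139, 140, 140, 137, 134, 137, 143, 149, 154, 159, 163, 166, 167, 163, 157, 152, 146, 140, 137, 138, 139, 138, 141, 148, 155, 160, 161, 161, 162, 162, 162, 163]
blk 120 [181, 183, 185, 186, 185, 181, 175, 172, 172, 170, 163, 159, 167, 178, 183, 185, 185, 186, 186, 185, 185, 185, 185, 186, 186, 185, 185, 185, 185, 185, 185, 185, 185, 185, 185, 184, 183, 179, 173, 171, 178, 184, 186, 186, 186, 186]
blk 124 [165, 165, 165, 166, 166, 166, 164, 160, 154, 149, 145, 152, 170, 183, 186, 186, 186, 186, 186, 186, 186, 186, 186, 186, 186, 186, 186, 186, 186, 186, 186, 186, 186, 186, 186, 186, 186, 185, 179, 169, 168, 178, 185, 185, 185, 185]
blk 128 [84, 84, 84, 84, 84, 84, 84, 85, 85, 87
[... 306 characters left out ...]
, 116, 117, 117, 117, 116, 115, 114, 113, 113, 112, 110, 109, 108, 107, 105, 103, 100, 97, 95, 96, 108, 117, 107, 91, 82, 80, 79, 79, 79, 79, 79]
bar 230 [121, 140, 140, 122, 100, 91, 89, 83, 75, 72, 77, 82, 86, 89, 92, 95, 98, 101, 103, 105, 106, 107, 109, 110, 111, 112, 114, 115, 116, 116, 115, 114, 113, 112, 111, 110, 110, 109, 108, 107, 106, 103, 101, 98, 94, 91, 89, 85, 84, 99, 127, 145, 141, 132, 131, 135, 136, 137]
bar 260 [88, 88, 88, 87, 88, 88, 87, 85, 79, 72, 74, 80, 85, 88, 92, 95, 98, 100, 103, 105, 106, 107, 109, 110, 111, 112, 113, 114, 114, 114, 113, 112, 111, 110, 110, 109, 108, 107, 106, 105, 104, 101, 98, 95, 92, 89, 86, 83, 86, 101, 117, 123, 123, 123, 124, 124, 127, 133]
```

View pics/c_w18.png

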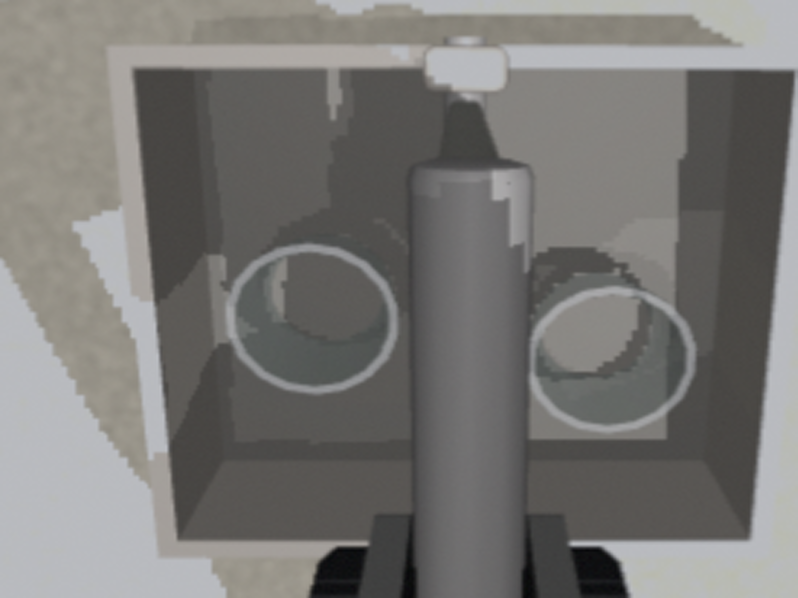

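```bash
python3 e2.py 325.1 326.3
python3 - <<'E'
from h import *
for n in('scene','top'):
    p,d=grab_frame(n); save(n+'F.png',p); np.savez(f'pics/{n}F.npz',p=p,d=d)
f=np.load('pics/last.npz'); K,D,_=cam('wrist'); 
C=cam('top'); print(proj(C,[[.4794,.2506,.251],[.4794,.2506,.096]]))
a=cv2.resize(p[200:300,180:300],None,fx=5,fy=5,interpolation=cv2.INTER_CUBIC); save('cF.png',a)
E
```

```text
blk [0.267438]
blk [0.26745538]
bar [0.26745844 0.26744024 0.2674211 ]
tcp 0.26660760521851634
[[218.67827143 241.39904269]
 [230.51564564 251.95266033]]
```

View pics/sceneF.png

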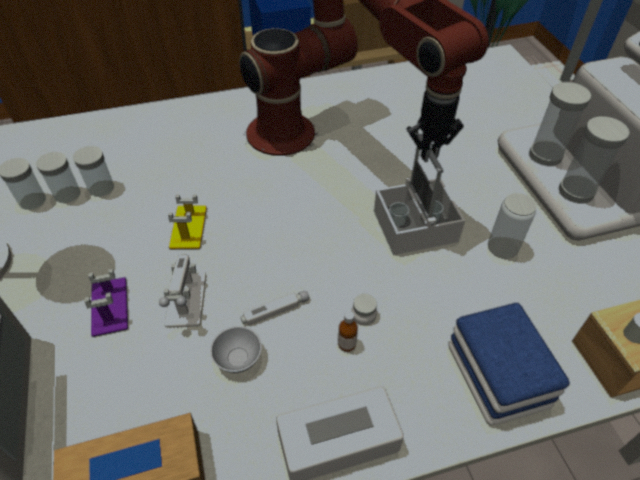

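View pics/topF.png

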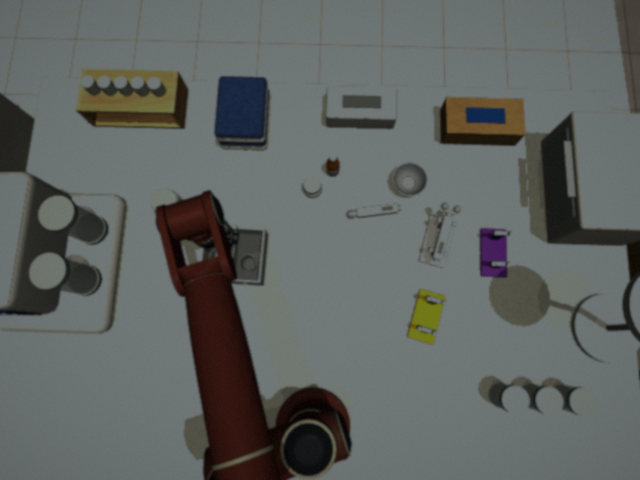

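```bash
python3 -c "
from h import *
rel(barpos(90),BPSI); log(); print(order.job_done())"
```

```text
t 21.13 pos [0.4801 0.25   0.232 ] psi -1.88 pitch 0.39 F [-0.3 -0.6  0.7] open 0.0128
xyz [-0.0007 -0.0006 -0.    ] ang [ 0.35 -0.39  0.12]
F [-0.34 -0.56  0.71] M [-0.11  0.1  -0.03]
the job is handed in; nothing more can be done
None
```

I parked the two-ball handpiece on the white sloped rest and let go of it. It lies in both forks with its head at the high end. I then swung the dock's cover up by its bar and handed in at 21.1 s (of 56 s), still gripping the bar with 30 N set.

- **Handpiece:** wrist pictures after release showed it centred in the forks to within about 0.5 mm. It had not moved after I backed away, and the last scene picture shows it still parked.
- **Cover:** the bar measured within about 0.1 mm of straight above the hinge in the last wrist picture. The arm's own tool position read 0.8 mm (about 0.3°) short of that. I went by the picture, because it showed bar and hinge together. The side force at hand-in was about 0.6 N, so the cover was close to balanced.
- **Grip slip:** during the swing the bar crept about 6–7 mm towards the fingertips, and it pressed on the gripper with about 10 N at most. At about 60° I loosened the grip so the fingers only caged the bar, lowered the tool, swung on, and gripped it again near the top. The cover never passed to the other side.
- **Other objects:** the arm never went to the spare handpiece, bottle, jar, bowl or canister. In the last pictures they look to be where they started; I compared them by eye and did not measure them.

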